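Pack the socket tester and clamp the tub shut

ROBOT

A 6-joint arm with a two-finger parallel gripper is mounted at the origin on the work surface. World frame = base frame: x ahead of the robot, y to its left, z up, the work surface at z = 0. Lengths are in m, angles in rad, forces in N, time in s.
With the tool pointing down it reaches from about 0.4 to 0.825 m from the base axis. Payload 7 kg.
Tool frame: the origin (TCP) lies on the centre line of the jaws, within the pads' length; the fingertips stand 22 mm ahead of it and the grasp point (between the pads) lies 3 mm ahead of it (arm.tcp_to_tips is the distance from the TCP to the fingertips, in m); z points along the fingers, y is the line along which they close (so a half turn about z gives the same grasp; the last joint's range is limited). The gripper opens to 88 mm and grips with 3 to 60 N. Pads are 19 mm wide; open, the fingers measure 130 mm over their backs; the gripper's body (78 mm by 193 mm) begins 47 mm behind the grasp point.
Start: joints at [0.288, 0.359, 0.012, 0, -1.224, -0.288], TCP at [0.675, -0, 0.249] pointing down, gripper open.
Joint ranges: [-3.07, 3.07], [-1.43, 2.12], [-1.02, 1.25], [-3.03, 1.67], [-3.05, -0], [-3.03, 3.03]. Speed limits (rad/s): [2.39, 2.39, 3.01, 3.14, 3.14, 3.14].

INTERFACE

Orientations are given as [roll, pitch, yaw] about the fixed x, y, z axes, in that order (R = Rz(yaw) Ry(pitch) Rx(roll)).
In Python, from station import arm gives the robot as it stands.
- The arm moves only by the tool jog_arm, never from a script. Its argument "targets" is a list of rows, each an object of numbers: "dx", "dy", "dz": the shift along the tool's x, y, z in mm; "rx", "ry", "rz": the turn, a rotation vector about the tool's x, y, z in rad; "gripper": the closure, from 0 (fully open) to 1 (shut). In form: [{"dx": .., "dy": .., "dz": .., "rx": .., "ry": .., "rz": .., "gripper": ..}, ...]. A call has exactly 8 rows; each row is the pose to reach, as a shift and turn from the pose commanded when the call began, along the tool's axes at that moment; what a row does not reach only later rows make up. A row lasts 1/12 s, in which the tool goes at most 41.7 mm and 7.16 degrees, less where a joint would pass 70% of its speed; a pose out of reach is approached as far as the arm can. A call with a gripper value outside its range is refused whole. The fingers move at their own pace and stop on an object; "force" is the grip in N (left out, the last holds). Time passes only in rows, so rows that repeat a pose let the fingers close, or fill a call up. It gives the time, the measured TCP pose, the force, the opening and the grip force at its end, in the units of the state.
- arm.get_state(): the state, without advancing time (a new reading comes with each control period).
- arm.grab_frame(name): name is "scene" or "side" or "wrist"; returns a dict with "frame" (384x512x3 uint8, red, green, blue), "z_map" (384x512 float32, m along the optical axis (not along the pixel's ray), 0 where there is no reading), "fx", "fy", "cx", "cy" (pixels), "distortion" ([k1, k2, p1, p2, k3] as OpenCV has them; the pictures are not rectified), "view" (4x4, takes a point from world to camera coordinates). Camera axes: x right, y down, z forward; pixel columns grow to the right and rows downward; lengths in m; the calibration is good to about 2 mm. A picture is of the moment at which its call begins.
- arm.job_done(): hands the job in; it is judged then, once.
The state is a dict: "t": time; "q": joint angles; "qd": joint speeds; "joint_efforts": joint torques, N m; "eef_pos": TCP position; "ee_rot": TCP orientation; "force": force on the tool from outside, world axes, zero at the start; "moment": the same for the moment, N m; "width": finger opening in m; "gripper_force": force on a finger pad.
Only numpy, scipy, OpenCV 4.12 (cv2) and the standard library are available. Lean on these libraries where they do the work, as an engineer would, in place of code of your own. Each camera call takes 0.05 s, during which the arm holds its last target. There are 200 camera calls.

TASK

Pack the socket tester away: set it down inside the clear tub without dropping it, then take the lid from its sloping rack, hook its tongue under the tub's blue lip with the lid tilted, and swing it down flush without letting it fall. Finally fold the orange clamp fully down over the lid, and leave the bulbs, carton, jar and screwdriver where they are.

Things in the scene. Friction and masses are not known exactly. Their poses are not given: they have to be found in the camera images.
- tub: clear open tub fixed to the worktop, 170 (x) x 120 (y) x 66 mm high, walls and floor 4 mm. Origin: centre of its underside, z up. On its -x wall (towards the robot, within 0.2 rad of yaw) is a blue lip 100 mm wide; on its +x wall the hinge of the orange clamp. Tub and rack may stand either way round, left or right
- lip_edge (a point): middle of the lower inner edge of the tub's blue lip, at (-84, 0, 75) mm in the tub frame. The lip is a 4 mm roof from x = -98 to -84 mm, 9 mm above the rim, closed behind at x = -94 mm. Beside the tub wall's outer face (x = -85 mm) the slot is open 13 mm down, so a tilted tongue may dip below the rim there
- clamp (a joint): hinge of the orange clamp, rad: 0 = flat over the lid (closed stop), 2.2 = folded back most; starts 1.75 to 2.1, leaning back beyond the +x wall. Friction of 0.035 N m (under 1 N at the tip) holds it wherever it is left, also shut. Its tip lies at hinge + 47 mm * (-cos q, sin q) in the tub's x, z
- clamp_hinge (a point): hinge axis of the clamp, at (93, 0, 76) mm in the tub frame; the axis runs along the tub's y
- clamp_tip (a point): centre of the clamp's round cross bar at its free end (10 mm thick, 60 mm along y), 47 mm from the hinge. The arm is a 7 mm thick plate 46 mm wide; closed, its underside is 1.5 mm above the seated lid's plate, its top 13.5 mm (at the cross bar 17 mm) above the tub's rim, over x = 41 to 93 mm of the tub
- rack: fixed chrome rack whose two rails slope up away from the robot by 0.52 rad (30 degrees); the lid lies on it, tongue end down at the near (-x) side against a ledge. 170 mm long, 74 mm wide. Origin on the worktop under its middle, z up; the lid's origin starts 75 mm above it, its raised end about 120 mm high
- lid: loose lid, 0.16 kg: smoky blue plate 166 x 118 x 5 mm (x -82 to 84) with orange fin handle on top and two ribs 6 mm deep below (y +-50.5, x -70 to 77) that drop inside the tub. Origin: underside of the plate, z out of its top; seated it is at (0, 0, 66) mm of the tub frame, axes parallel. The ribs stop it sliding in flat: tongue in tilted, +x end raised
- lid_tongue (a point): middle of the end face of the lid's tongue, at (-92, 0, 2) mm in the lid frame; the tongue is 70 mm wide, 4 mm thick and stands 10 mm out from the plate's -x edge
- lid_handle (a point): grip point in the lid's orange fin, at (0, 0, 28) mm in the lid frame. The fin is 16 mm thick along the lid's x, 70 mm long along its y, and stands from 5 to 39 mm above the underside. On the rack the fin leans 30 degrees towards the robot
- tester: grey socket tester, 0.16 kg, 95 (x) x 50 (y) x 30 mm box with brass pins 16 mm out of its +x end and, centred on top, a black grip rib 60 (x) x 24 (y) x 18 mm (from 30 to 48 mm high). Origin: centre of its underside, z up. It lies flat on the worktop, more or less crosswise, between the tub and the rack
- bulb_a: frosted bulb, 64 mm across, 106 mm tall, standing on its cap on the worktop in front of the chrome basket, left of middle
- bulb_b: frosted bulb, 64 mm across, 106 mm tall, standing on its cap on the worktop in front of the chrome basket, right of middle
- carton: small cardboard carton 60 x 110 x 50 mm, on the far left of the worktop
- jar: jar, 60 mm across, 70 mm tall, on the worktop nearest the robot, short of the tester
- screwdriver: screwdriver, 190 mm, lying on the far right of the worktop
There are look-alikes about, which are no part of the job. Leave any green look-alike of the tub alone.

How it is judged:
On the way, in this order (a step that is already met when the one before it is completed fails the run):
1. the tester rests on the tub's floor, let go (x of tester in the frame of tub between -0.07 and 0.07 m and y of tester in the frame of tub between -0.05 and 0.05 m and z of tester in the frame of tub between -0.005 and 0.015 m and contact force between tester and the fingers below 0.1 N and linear speed of tester below 0.03 m/s), for 0.2 s.
2. the lid's tongue is under the lip with the lid still tilted by more than 0.1 rad (x of lid_tongue in the frame of tub below -0.0865 m and z of lid_tongue in the frame of tub between 0.055 and 0.076 m and y of lid_tongue in the frame of tub between -0.015 and 0.015 m and angle between the z axis of lid and the z axis of tub, either way round between 0.1 and 0.9 rad), for 0.05 s.
3. the lid is down flush on the rim, tongue under the lip, clamp not yet closed (x of lid_tongue in the frame of tub below -0.0855 m and z of lid in the frame of tub between 0.063 and 0.0685 m and y of lid in the frame of tub between -0.008 and 0.008 m and angle between the z axis of lid and the z axis of tub, either way round below 0.03 rad and angle between lid's own z axis and vertical below 0.5 rad and value of joint clamp above 0.3 rad), for 0.1 s.
4. the clamp is folded down over the seated lid (x of lid_tongue in the frame of tub below -0.0855 m and z of lid in the frame of tub between 0.063 and 0.0685 m and y of lid in the frame of tub between -0.008 and 0.008 m and angle between the z axis of lid and the z axis of tub, either way round below 0.03 rad and angle between lid's own z axis and vertical below 0.5 rad and value of joint clamp below 0.1 rad), for 0.1 s.
At the end, for the whole second after the job is handed in: Tester on the tub floor (origin under 15 mm up); lid flush on the rim (height -3/+2.5 mm, 8 mm sideways, parallel to 0.03 rad, right way up), tongue at least 1.5 mm under the lip; clamp below 0.1 rad; all at rest and released, bystanders within 30 mm of their places (all of step 4 and x of tester in the frame of tub between -0.07 and 0.07 m and y of tester in the frame of tub between -0.05 and 0.05 m and z of tester in the frame of tub between -0.005 and 0.015 m and linear speed of each of lid, tester below 0.02 m/s and contact force between each of lid, tester and the fingers below 0.1 N); the robot touches nothing.
It fails at once if the tester falls freely (faster than 0.6 m/s with no finger on it) (linear speed of tester above 0.6 m/s and contact force between tester and the fingers below 0.1 N).
It fails at once if the lid falls freely (faster than 0.6 m/s with no finger on it) (linear speed of lid above 0.6 m/s and contact force between lid and the fingers below 0.1 N).
It fails at once if a bulb, the carton, jar or screwdriver is moved by more than 30 mm (distance of any of bulb_a, bulb_b, carton, jar, screwdriver from where it was at the start of the episode above 0.03 m).
It also fails if it takes over 64 s, if anything falls off the work surface, if the arm or the gripper's body presses on something with over 40 N, if the wrist force passes 120 N, or if a joint passes its speed limit or range.

## Working session

There is one attempt and no reset: what is moved stays moved. The work goes in short steps, Python scripts to look and compute and a tool call to move; the robot and the scene stay as the last step left them, time stands still between calls to the robot, and variables do not carry over. Pictures are saved under pics/ and viewed, at most 10 in all, crops included, and the job is handed in when it is done.

Besides the shell and the picture viewer there is one more tool, called after "Request:" as name(argument=value, ...), one argument or row to a line, values as JSON. jog_arm: Moves the arm, as the interface text tells. Its arguments: {"type":"object","properties":{"targets":{"type":"array","items":{"type":"object","properties":{"dx":{"type":"number"},"dy":{"type":"number"},"dz":{"type":"number"},"rx":{"type":"number"},"ry":{"type":"number"},"rz":{"type":"number"},"gripper":{"type":"number"}}}},"force":{"type":"number"}},"required":["targets"]}

```bash
ls; mkdir -p pics
cat > h.py <<'E'
import numpy as np, cv2
from station import arm
from scipy.spatial.transform import Rotation as R
def grab(n):
    f=arm.grab_frame(n); return f
def cloud(f):
    h,w=f["z_map"].shape
    K=np.array([[f["fx"],0,f["cx"]],[0,f["fy"],f["cy"]],[0,0,1]])
    uv=np.stack(np.meshgrid(np.arange(w),np.arange(h)),-1).reshape(-1,1,2).astype(float)
    n=cv2.undistortPoints(uv,K,np.array(f["distortion"])).reshape(h,w,2)
    z=f["z_map"][...,None]
    P=np.concatenate([n*z,z],-1)
    V=np.array(f["view"]); return (P-V[:3,3])@V[:3,:3]
def save(f,n): cv2.imwrite(f"pics/{n}.png",f["frame"][...,::-1])
E
python3 - <<'E'
from h import *
s=arm.get_state();print(s)
for n in("scene","side"):
    f=grab(n);np.savez("pics/"+n,P=cloud(f),**{k:v for k,v in f.items()})
    print(n,-np.array(f["view"])[:3,:3].T@np.array(f["view"])[:3,3]);save(f,n+"0")
a=cv2.imread("pics/scene0.png");b=cv2.imread("pics/side0.png")
E
```

```text
pics
{'t': 0.0, 'q': array([ 2.88110887e-01,  3.59338829e-01,  1.10863060e-02, -3.89225342e-04,
       -1.22409697e+00, -2.88078105e-01]), 'qd': array([-7.10245673e-04, -4.68092159e-04,  3.37897913e-04,  6.98772537e-05,
       -6.99944362e-04, -2.99188467e-04]), 'joint_efforts': array([-8.00930356e-04, -5.82726967e+01,  2.93058443e+01,  6.99745238e+00,
        6.93249181e-03, -2.06530804e-04]), 'eef_pos': array([ 6.74551613e-01, -1.62061415e-06,  2.47658641e-01]), 'ee_rot': array([ 3.13999952e+00, -9.04935298e-05, -1.57089601e+00]), 'force': array([0.86993862, 0.34241082, 0.75953721]), 'moment': array([-0.01647451,  0.01835541, -0.0397547 ]), 'gripper_force': 0.0, 'width': 0.08773621905861156}
scene [1.09093702 0.86925423 1.2717095 ]
side [ 0.36012798 -0.97420091  1.12969814]
```

View pics/scene0.png

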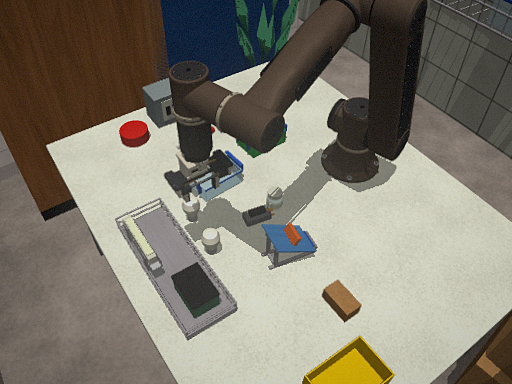

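View pics/side0.png

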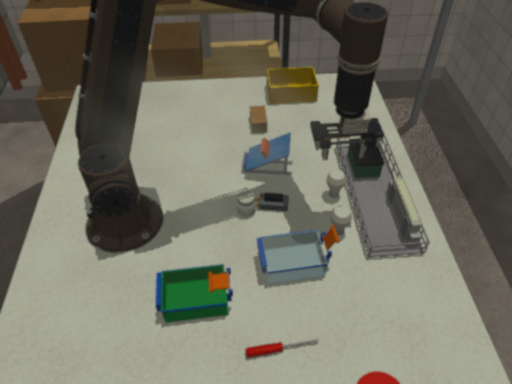

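The scene view has the lid on its rack at (290,238), the tester at (257,214), the jar at (274,197), and the tub under the gripper. The side view shows the tub at (292,255) with its blue lip at left (262,250) and the clamp at (331,238). The tester is at (272,200), the jar at (246,205), the lid at (268,150), and the green look-alike at (195,292).

Run:
```python
from h import *
for n in("scene","side"):
    d=np.load(f"pics/{n}.npz");P=d["P"];H=cv2.cvtColor(d["frame"],cv2.COLOR_RGB2HSV)
    for c,lo,hi in(("blue",(95,110,60),(125,255,255)),("orange",(4,170,120),(14,255,255)),("dark",(0,0,0),(180,90,80)),("red",(0,0,0),(0,0,0))):
        m=cv2.inRange(H,lo,hi)*(d["z_map"]>0)
        # workspace
        m=m*((P[...,0]>.3)&(P[...,0]<.95)&(abs(P[...,1])<.5)&(P[...,2]>.005)&(P[...,2]<.16))
        k,L,S,C=cv2.connectedComponentsWithStats((m>0).astype(np.uint8))
        for i in range(1,k):
            if S[i,4]<12: continue
            Q=P[L==i];print(n,c,S[i],Q.mean(0).round(3),"lo",np.percentile(Q,3,axis=0).round(3),"hi",np.percentile(Q,97,axis=0).round(3))
```

```text
scene blue [246 145   4   5  13] [ 0.325 -0.259  0.046] lo [ 0.316 -0.266  0.03 ] hi [ 0.333 -0.255  0.062]
scene blue [219 151  24  33 122] [ 0.44  -0.189  0.071] lo [ 0.416 -0.255  0.054] hi [ 0.52  -0.141  0.083]
scene blue [197 185   5   9  25] [ 0.605 -0.16   0.06 ] lo [ 0.598 -0.164  0.038] hi [ 0.613 -0.157  0.08 ]
scene blue [205 187   8   5  12] [ 0.579 -0.137  0.063] lo [ 0.564 -0.142  0.054] hi [ 0.594 -0.133  0.07 ]
scene blue [262 224  54  28 821] [0.489 0.214 0.085] lo [0.406 0.151 0.038] hi [0.552 0.269 0.121]
scene orange [284 223  17  22 190] [0.473 0.213 0.102] lo [0.458 0.18  0.086] hi [0.485 0.243 0.114]
scene dark [242 206  30  20 349] [0.492 0.04  0.032] lo [0.447 0.01  0.007] hi [0.53  0.06  0.051]
scene dark [266 236   5  19  53] [0.541 0.178 0.048] lo [0.537 0.17  0.007] hi [0.546 0.182 0.092]
scene dark [274 249   5  18  45] [0.55  0.232 0.057] lo [0.544 0.224 0.011] hi [0.554 0.238 0.093]
scene dark [144 259   5  10  15] [0.905 0.017 0.046] lo [0.902 0.003 0.024] hi [0.906 0.023 0.076]
scene dark [ 171  262   49   56 1570] [0.824 0.2   0.068] lo [0.777 0.12
[... 1604 characters left out ...]
18 0.032] lo [ 0.435 -0.002  0.008] hi [0.523 0.048 0.051]
side dark [242 203  10   3  13] [ 0.392 -0.014  0.063] lo [ 0.378 -0.017  0.057] hi [ 0.404 -0.01   0.068]
side dark [332 221  13  14  67] [ 0.666 -0.118  0.041] lo [ 0.649 -0.128  0.012] hi [ 0.68  -0.111  0.07 ]
side dark [314 234   3   7  16] [ 0.588 -0.144  0.039] lo [ 0.585 -0.152  0.023] hi [ 0.59  -0.139  0.055]
side dark [405 244  18   9  73] [ 0.881 -0.19   0.022] lo [ 0.853 -0.207  0.005] hi [ 0.906 -0.174  0.06 ]
side dark [369 247   4  10  16] [ 0.744 -0.2    0.031] lo [ 0.74  -0.207  0.008] hi [ 0.755 -0.178  0.056]
side dark [262 267   4   6  13] [ 0.422 -0.26   0.061] lo [ 0.419 -0.262  0.052] hi [ 0.426 -0.258  0.075]
```

Run:
```python
from h import *
def rect(Q): 
    r=cv2.minAreaRect((Q[:,:2]*1000).astype(np.float32)); return [np.round(x,1) for x in r]
for n in("scene","side"):
    d=np.load(f"pics/{n}.npz");P=d["P"];H=cv2.cvtColor(d["frame"],cv2.COLOR_RGB2HSV)
    def box(x0,x1,y0,y1,z0,z1): return (P[...,0]>x0)&(P[...,0]<x1)&(P[...,1]>y0)&(P[...,1]<y1)&(P[...,2]>z0)&(P[...,2]<z1)
    m=box(.42,.56,-.03,.09,.044,.056); print(n,"rib",m.sum(),rect(P[m]))
    m=box(.42,.56,-.03,.09,.024,.056); print(n,"tester",m.sum(),rect(P[m]))
    b=cv2.inRange(H,(95,110,60),(125,255,255))>0
    m=b&box(.39,.45,-.3,-.12,.074,.088);Q=P[m]; print(n,"lip",len(Q),rect(Q),Q[:,2].mean())
    m=b&box(.38,.58,.1,.3,.02,.14);Q=P[m];A=np.c_[Q[:,:2],np.ones(len(Q))]
    for _ in range(3):
        c=np.linalg.lstsq(A,Q[:,2],rcond=None)[0];k=abs(A@c-Q[:,2])<.005;Q=Q[k];A=A[k]
    print(n,"lid",len(Q),c, "tilt",np.arctan(np.hypot(*c[:2])),"yaw",np.arctan2(c[1],c[0]),rect(Q))
    o=cv2.inRange(H,(4,170,120),(14,255,255))>0
    for nm,bb in(("fin",box(.4,.55,.1,.3,.06,.14)),("clamp",box(.58,.68,-.3,-.1,.06,.14))):
        Q=P[o&bb]
        if len(Q): print(nm,len(Q),Q.mean(0).round(4),rect(Q))
f=grab("wrist");save(f,"w0");V=np.array(f["view"]);print(-V[:3,:3].T@V[:3,3],V[2,:3],f["fx"])
```

```text
scene rib 97 [array([483.7,  29. ]), array([28.6, 61.6]), np.float64(81.1)]
scene tester 323 [array([476.9,  29.9]), array([ 57.9, 109.1]), np.float64(83.7)]
scene lip 69 [array([ 424.5, -210.7]), array([ 15.9, 101.3]), np.float64(2.8)] 0.0787904946095022
scene lid 805 [ 0.56608607 -0.09628819 -0.17094575] tilt 0.5212454358397014 yaw -0.16848210738005912 [array([476.4, 210.3]), array([121.6, 154.9]), np.float64(80.0)]
fin 190 [0.473  0.2127 0.1019] [array([470.9, 210.9]), array([72.1, 28. ]), np.float64(82.4)]
side rib 108 [array([479.2,  28.5]), array([26. , 58.3]), np.float64(80.4)]
side tester 375 [array([473.9,  27.2]), array([ 55.8, 107.5]), np.float64(82.2)]
side lip 121 [array([ 421.8, -212.1]), array([12.5, 96.9]), np.float64(4.0)] 0.07986718995040276
side lid 173 [ 0.57872112 -0.1118767  -0.1711809 ] tilt 0.5326154721175567 yaw -0.1909615322533581 [array([475.8, 204.6]), array([159.1,  84.8]), np.float64(6.8)]
clamp 51 [ 0.6275 -0.1965  0.1217] [array([ 627.2, -193.8]), array([ 8.7, 60. ]), np.float64(2.3)]
[ 0.67540457 -0.07702229  0.38395621] [ 4.25753177e-06  2.84155328e-01 -9.58778259e-01] 267.3873622887441
```

Request:
jog_arm(
  targets=[
    {"dy":40,"dx":10,"rz":0.1,"gripper":0},
    {"dy":80,"dx":20,"rz":0.2,"gripper":0},
    {"dy":120,"dx":40,"rz":0.3,"gripper":0},
    {"dy":150,"dx":60,"rz":0.4,"gripper":0},
    {"dy":160,"dx":80,"rz":0.5,"gripper":0},
    {"dy":170,"dx":90,"rz":0.62,"gripper":0},
    {"dy":170,"dx":90,"rz":0.74,"gripper":0},
    {"dy":170,"dx":90,"rz":0.86,"gripper":0},
  ],
)

```text
invalid input at $.targets[0]: expected keys dx, dy, dz, rx, ry, rz, gripper
```

Request:
jog_arm(
  targets=[
    {"dx":-28,"dy":40,"dz":0,"rx":0,"ry":0,"rz":-0.12,"gripper":0},
    {"dx":-28,"dy":80,"dz":0,"rx":0,"ry":0,"rz":-0.24,"gripper":0},
    {"dx":-28,"dy":120,"dz":0,"rx":0,"ry":0,"rz":-0.36,"gripper":0},
    {"dx":-28,"dy":160,"dz":20,"rx":0,"ry":0,"rz":-0.48,"gripper":0},
    {"dx":-28,"dy":194,"dz":40,"rx":0,"ry":0,"rz":-0.6,"gripper":0},
    {"dx":-28,"dy":194,"dz":40,"rx":0,"ry":0,"rz":-0.72,"gripper":0},
    {"dx":-28,"dy":194,"dz":40,"rx":0,"ry":0,"rz":-0.84,"gripper":0},
    {"dx":-28,"dy":194,"dz":40,"rx":0,"ry":0,"rz":-0.96,"gripper":0},
  ],
)

```text
t: 0.82
eef_pos: [0.48, 0.0279, 0.2086]
ee_rot: [-3.142, -0.0, -0.604]
force: [-0.5, 1.1, 0.1]
width: 0.0876
gripper_force: 0.0
```

Request:
jog_arm(
  targets=[
    {"dx":0,"dy":0,"dz":0,"rx":0,"ry":0,"rz":-0.12,"gripper":0},
    {"dx":0,"dy":0,"dz":0,"rx":0,"ry":0,"rz":-0.24,"gripper":0},
    {"dx":0,"dy":0,"dz":0,"rx":0,"ry":0,"rz":-0.36,"gripper":0},
    {"dx":0,"dy":0,"dz":0,"rx":0,"ry":0,"rz":-0.45,"gripper":0},
    {"dx":0,"dy":0,"dz":0,"rx":0,"ry":0,"rz":-0.45,"gripper":0},
    {"dx":0,"dy":0,"dz":0,"rx":0,"ry":0,"rz":-0.45,"gripper":0},
    {"dx":0,"dy":0,"dz":0,"rx":0,"ry":0,"rz":-0.45,"gripper":0},
    {"dx":0,"dy":0,"dz":0,"rx":0,"ry":0,"rz":-0.45,"gripper":0},
  ],
)

```text
t: 1.48
eef_pos: [0.4809, 0.028, 0.2085]
ee_rot: [3.142, 0.0, -0.163]
force: [-0.2, 0.2, 0.1]
width: 0.0878
gripper_force: 0.0
```

```bash
cat >> h.py <<'E'
def pose():
    s=arm.get_state(); return np.array(s["eef_pos"]),R.from_euler("xyz",s["ee_rot"])
def to(p,rot):
    "shift (mm) and rotvec from the present pose to world pose p,rot"
    p0,r0=pose(); return (r0.inv().apply(np.array(p)-p0)*1000).round(1),(r0.inv()*rot).as_rotvec().round(3)
def down(yaw): return R.from_euler("xyz",[np.pi,0,yaw])
def box(P,x0,x1,y0,y1,z0,z1): return (P[...,0]>x0)&(P[...,0]<x1)&(P[...,1]>y0)&(P[...,1]<y1)&(P[...,2]>z0)&(P[...,2]<z1)
def rect(Q): 
    r=cv2.minAreaRect((Q[:,:2]*1000).astype(np.float32)); return [np.round(x,1) for x in r]
E
python3 - <<'E'
from h import *
print(arm.get_state()["t"],pose()[0],arm.get_state()["ee_rot"])
f=grab("wrist");save(f,"w1");P=cloud(f)
for z in((.044,.054),(.025,.054)):
    m=box(P,.40,.57,-.03,.09,*z)&(f["z_map"]>0);print(m.sum(),rect(P[m]),P[m].mean(0))
E
```

```text
1.4833 [0.48092135 0.02795685 0.20852231] [ 3.14154605e+00  1.19281160e-04 -1.63029958e-01]
1221 [array([453.2,  24.3]), array([120.3,  47.7]), np.float64(13.6)] [0.47231766 0.02668859 0.04779272]
3672 [array([464.3,  27.2]), array([137.9,  73.1]), np.float64(6.8)] [0.47454998 0.02605389 0.03655894]
```

View pics/w1.png

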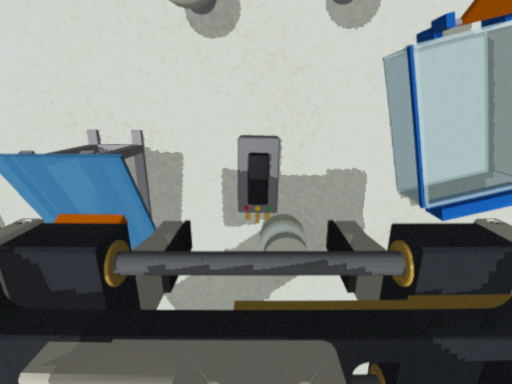

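The wrist view shows the tester at (258,173) with its black rib at (258,180) and its pins pointing at the robot. The jar is just short of it at (283,232), the lid is at left and the tub at right.

Run:
```python
from h import *
f=grab("wrist");P=cloud(f);g=f["frame"].max(-1);u,v=np.meshgrid(range(512),range(384))
m=(u>232)&(u<285)&(v>130)&(v<214)
r=m&(P[...,2]>.042)&(P[...,2]<.056);print(r.sum(),rect(P[r]),P[r][:,2].mean())
r=m&(P[...,2]>.024)&(P[...,2]<.056)&(v<206);print(r.sum(),rect(P[r]))
j=(u>255)&(u<310)&(v>212)&(v<250)&(P[...,2]>.06)&(P[...,2]<.08);print("jar",P[j].mean(0),P[j].max(0))
```

```text
1048 [array([481.9,  29.4]), array([23.9, 59.4]), np.float64(79.3)] 0.047899964993094714
2822 [array([486.6,  28.5]), array([50.2, 84.6]), np.float64(79.9)]
jar [0.40865788 0.0091391  0.06836094] [0.41650806 0.03474751 0.07164606]
```

Request:
jog_arm(
  targets=[
    {"dx":1,"dy":-1.4,"dz":40,"rx":0,"ry":0,"rz":0.015,"gripper":0},
    {"dx":1,"dy":-1.4,"dz":80,"rx":0,"ry":0,"rz":0.015,"gripper":0},
    {"dx":1,"dy":-1.4,"dz":115,"rx":0,"ry":0,"rz":0.015,"gripper":0},
    {"dx":1,"dy":-1.4,"dz":140,"rx":0,"ry":0,"rz":0.015,"gripper":0},
    {"dx":1,"dy":-1.4,"dz":150,"rx":0,"ry":0,"rz":0.015,"gripper":0},
    {"dx":1,"dy":-1.4,"dz":153,"rx":0,"ry":0,"rz":0.015,"gripper":0},
    {"dx":1,"dy":-1.4,"dz":153,"rx":0,"ry":0,"rz":0.015,"gripper":0},
    {"dx":1,"dy":-1.4,"dz":153,"rx":0,"ry":0,"rz":0.015,"gripper":0},
  ],
)

```text
t: 2.25
eef_pos: [0.4828, 0.0295, 0.0562]
ee_rot: [-3.141, -0.001, -0.176]
force: [0.9, 0.8, 0.3]
width: 0.0875
gripper_force: 0.0
```

Request:
jog_arm(
  force=20,
  targets=[
    {"dx":0,"dy":0,"dz":0,"rx":0,"ry":0,"rz":0,"gripper":1},
    {"dx":0,"dy":0,"dz":0,"rx":0,"ry":0,"rz":0,"gripper":1},
    {"dx":0,"dy":0,"dz":0,"rx":0,"ry":0,"rz":0,"gripper":1},
    {"dx":0,"dy":0,"dz":0,"rx":0,"ry":0,"rz":0,"gripper":1},
    {"dx":0,"dy":0,"dz":0,"rx":0,"ry":0,"rz":0,"gripper":1},
    {"dx":0,"dy":0,"dz":0,"rx":0,"ry":0,"rz":0,"gripper":1},
    {"dx":0,"dy":0,"dz":0,"rx":0,"ry":0,"rz":0,"gripper":1},
    {"dx":0,"dy":0,"dz":0,"rx":0,"ry":0,"rz":0,"gripper":1},
  ],
)

```text
t: 2.92
eef_pos: [0.4822, 0.0292, 0.0556]
ee_rot: [3.142, -0.0, -0.176]
force: [-0.3, 1.1, 1.1]
width: 0.0398
gripper_force: 0.0
```

Request:
jog_arm(
  targets=[
    {"dx":0,"dy":0,"dz":0,"rx":0,"ry":0,"rz":0,"gripper":1},
    {"dx":0,"dy":0,"dz":0,"rx":0,"ry":0,"rz":0,"gripper":1},
    {"dx":0,"dy":0,"dz":0,"rx":0,"ry":0,"rz":0,"gripper":1},
    {"dx":0,"dy":0,"dz":0,"rx":0,"ry":0,"rz":0,"gripper":1},
    {"dx":0,"dy":0,"dz":0,"rx":0,"ry":0,"rz":0,"gripper":1},
    {"dx":0,"dy":0,"dz":0,"rx":0,"ry":0,"rz":0,"gripper":1},
    {"dx":0,"dy":0,"dz":-5,"rx":0,"ry":0,"rz":0,"gripper":1},
    {"dx":0,"dy":0,"dz":-15,"rx":0,"ry":0,"rz":0,"gripper":1},
  ],
)

```text
t: 3.58
eef_pos: [0.4815, 0.029, 0.07]
ee_rot: [3.141, 0.002, -0.176]
force: [1.4, 0.5, -1.4]
width: 0.0239
gripper_force: 20.0
```

Request:
jog_arm(
  targets=[
    {"dx":0,"dy":0,"dz":-30,"rx":0,"ry":0,"rz":0,"gripper":1},
    {"dx":0,"dy":0,"dz":-65,"rx":0,"ry":0,"rz":0,"gripper":1},
    {"dx":0,"dy":10,"dz":-100,"rx":0,"ry":0,"rz":0,"gripper":1},
    {"dx":10,"dy":40,"dz":-125,"rx":0,"ry":0,"rz":-0.05,"gripper":1},
    {"dx":22,"dy":75,"dz":-130,"rx":0,"ry":0,"rz":-0.1,"gripper":1},
    {"dx":35,"dy":110,"dz":-130,"rx":0,"ry":0,"rz":-0.16,"gripper":1},
    {"dx":45,"dy":145,"dz":-130,"rx":0,"ry":0,"rz":-0.2,"gripper":1},
    {"dx":45,"dy":145,"dz":-130,"rx":0,"ry":0,"rz":-0.236,"gripper":1},
  ],
)

```text
t: 4.25
eef_pos: [0.5008, -0.126, 0.2008]
ee_rot: [3.141, 0.001, 0.059]
force: [1.1, 0.9, -1.4]
width: 0.024
gripper_force: 20.0
```

Run:
```python
from h import *
print(arm.get_state()["eef_pos"],arm.get_state()["width"])
f=grab("wrist");save(f,"w2");np.savez("pics/w2",P=cloud(f),**f)
P=cloud(f);H=cv2.cvtColor(f["frame"],cv2.COLOR_RGB2HSV);b=cv2.inRange(H,(95,110,60),(125,255,255))>0
m=b&box(P,.38,.46,-.32,-.1,.074,.09);print(m.sum(),rect(P[m]),P[m][:,2].mean())
```

```text
[ 0.50080704 -0.12596535  0.20082781] 0.024037725380184973
0 [array([0., 0.]), array([0., 0.]), np.float64(0.0)] nan<stdin>:5: RuntimeWarning: Mean of empty slice.
  ret = ret.dtype.type(ret / rcount)
```

View pics/w2.png

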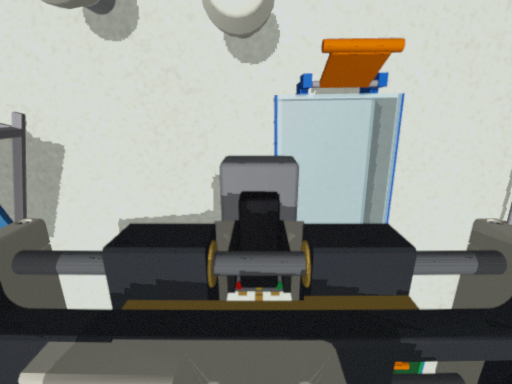

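The wrist view shows the tester gripped at (260,195). The tub's +x rim corners are at about (276,97) and (402,96), with the clamp bar at (362,45).

```bash
cat >> h.py <<'E'
def ray(f,uv,z):
    K=np.array([[f["fx"],0,f["cx"]],[0,f["fy"],f["cy"]],[0,0,1]]);V=np.array(f["view"])
    n=cv2.undistortPoints(np.array(uv,float).reshape(-1,1,2),K,np.array(f["distortion"])).reshape(-1,2)
    d=np.c_[n,np.ones(len(n))]@V[:3,:3];o=-V[:3,:3].T@V[:3,3]
    return o+d*((z-o[2])/d[:,2])[:,None]
E
python3 - <<'E'
from h import *
f=dict(np.load("pics/w2.npz"));P=f["P"]
H=cv2.cvtColor(f["frame"],cv2.COLOR_RGB2HSV)
C=ray(f,[(276,97),(402,96)],.066);print("corners",C.round(4),C.mean(0),np.linalg.norm(C[1]-C[0]),"yaw",np.arctan2(*(C[0]-C[1])[[1,0]])-np.pi/2)
o=cv2.inRange(H,(4,170,100),(16,255,255))>0
Q=P[o&box(P,.5,.75,-.4,-.1,.05,.16)];print("clamp",rect(Q),Q.min(0),Q.max(0))
T=Q[Q[:,2]>Q[:,2].max()-.006];print("bar",rect(T),T.mean(0))
b=cv2.inRange(H,(100,150,60),(125,255,255))>0
for u0,u1,v0,v1 in((295,315,70,95),(372,392,70,95),(270,282,100,220),(380,406,100,220)):
    m=np.zeros(b.shape,bool);m[v0:v1,u0:u1]=1;Q=P[m&b];print(len(Q),Q.mean(0).round(4),rect(Q),Q[:,2].max())
E
```

```text
corners [[ 0.5915 -0.1375  0.066 ]
 [ 0.6001 -0.2589  0.066 ]] [ 0.5958025 -0.1982022  0.066    ] 0.12175648906058116 yaw 0.0701756743209303
clamp [array([ 618.8, -196.6]), array([30.3, 59.9]), np.float64(4.8)] [ 0.60207698 -0.2270916   0.06819373] [ 0.63515625 -0.16577282  0.1240361 ]
bar [array([ 628.1, -195.3]), array([10.7, 58.9]), np.float64(3.8)] [ 0.62814024 -0.19581929  0.12064716]
214 [ 0.6044 -0.1624  0.0741] [array([ 604.4, -163.3]), array([15.2,  7.9]), np.float64(4.4)] 0.08270661010659433
152 [ 0.6107 -0.2307  0.0776] [array([ 609.6, -230.9]), array([15.2,  8.1]), np.float64(4.2)] 0.08278814475266363
112 [ 0.5626 -0.1392  0.0652] [array([ 562.1, -139.3]), array([53.6,  1.2]), np.float64(4.5)] 0.06705482142966826
112 [ 0.5414 -0.2617  0.0701] [array([ 564.2, -223. ]), array([181.7,  95.4]), np.float64(54.3)] 0.33702131788637246
```

Request:
jog_arm(
  targets=[
    {"dx":4,"dy":35,"dz":0,"rx":0,"ry":0,"rz":-0.016,"gripper":1},
    {"dx":8,"dy":70,"dz":0,"rx":0,"ry":0,"rz":-0.016,"gripper":1},
    {"dx":8,"dy":79,"dz":5,"rx":0,"ry":0,"rz":-0.016,"gripper":1},
    {"dx":8,"dy":79,"dz":35,"rx":0,"ry":0,"rz":-0.016,"gripper":1},
    {"dx":8,"dy":79,"dz":70,"rx":0,"ry":0,"rz":-0.016,"gripper":1},
    {"dx":8,"dy":79,"dz":100,"rx":0,"ry":0,"rz":-0.016,"gripper":1},
    {"dx":8,"dy":79,"dz":120,"rx":0,"ry":0,"rz":-0.016,"gripper":1},
    {"dx":8,"dy":79,"dz":128,"rx":0,"ry":0,"rz":-0.016,"gripper":1},
  ],
)

```text
t: 4.97
eef_pos: [0.5116, -0.1989, 0.0694]
ee_rot: [-3.14, 0.005, 0.075]
force: [0.1, 0.6, -1.7]
width: 0.0239
gripper_force: 20.0
```

Request:
jog_arm(
  targets=[
    {"dx":0,"dy":0,"dz":0,"rx":0,"ry":0,"rz":0,"gripper":1},
    {"dx":0,"dy":0,"dz":0,"rx":0,"ry":0,"rz":0,"gripper":1},
    {"dx":0,"dy":0,"dz":0,"rx":0,"ry":0,"rz":0,"gripper":1},
    {"dx":0,"dy":0,"dz":4,"rx":0,"ry":0,"rz":0,"gripper":1},
    {"dx":0,"dy":0,"dz":8,"rx":0,"ry":0,"rz":0,"gripper":1},
    {"dx":0,"dy":0,"dz":9,"rx":0,"ry":0,"rz":0,"gripper":1},
    {"dx":0,"dy":0,"dz":9,"rx":0,"ry":0,"rz":0,"gripper":1},
    {"dx":0,"dy":0,"dz":9,"rx":0,"ry":0,"rz":0,"gripper":1},
  ],
)

```text
t: 5.63
eef_pos: [0.5139, -0.1999, 0.0637]
ee_rot: [3.142, -0.0, 0.076]
force: [-0.1, -0.1, -1.7]
width: 0.024
gripper_force: 20.0
```

Request:
jog_arm(
  targets=[
    {"dx":0,"dy":0,"dz":2,"rx":0,"ry":0,"rz":0,"gripper":1},
    {"dx":0,"dy":0,"dz":3.5,"rx":0,"ry":0,"rz":0,"gripper":1},
    {"dx":0,"dy":0,"dz":3.5,"rx":0,"ry":0,"rz":0,"gripper":1},
    {"dx":0,"dy":0,"dz":3.5,"rx":0,"ry":0,"rz":0,"gripper":1},
    {"dx":0,"dy":0,"dz":3.5,"rx":0,"ry":0,"rz":0,"gripper":0.6},
    {"dx":0,"dy":0,"dz":3.5,"rx":0,"ry":0,"rz":0,"gripper":0.6},
    {"dx":0,"dy":0,"dz":3.5,"rx":0,"ry":0,"rz":0,"gripper":0.6},
    {"dx":0,"dy":0,"dz":3.5,"rx":0,"ry":0,"rz":0,"gripper":0.6},
  ],
)

```text
t: 6.3
eef_pos: [0.514, -0.1998, 0.0602]
ee_rot: [3.141, -0.0, 0.076]
force: [0.0, -0.8, -0.5]
width: 0.0345
gripper_force: 0.0
```

Request:
jog_arm(
  targets=[
    {"dx":0,"dy":0,"dz":0,"rx":0,"ry":0,"rz":0,"gripper":0.6},
    {"dx":0,"dy":0,"dz":-15,"rx":0,"ry":0,"rz":0,"gripper":0.6},
    {"dx":0,"dy":0,"dz":-40,"rx":0,"ry":0,"rz":0,"gripper":0.6},
    {"dx":0,"dy":0,"dz":-75,"rx":0,"ry":0,"rz":0,"gripper":0.6},
    {"dx":0,"dy":0,"dz":-110,"rx":0,"ry":0,"rz":0,"gripper":0},
    {"dx":0,"dy":0,"dz":-145,"rx":0,"ry":0,"rz":0,"gripper":0},
    {"dx":0,"dy":0,"dz":-170,"rx":0,"ry":0,"rz":0,"gripper":0},
    {"dx":0,"dy":0,"dz":-170,"rx":0,"ry":0,"rz":0,"gripper":0},
  ],
)

```text
t: 6.97
eef_pos: [0.5166, -0.2005, 0.2364]
ee_rot: [3.139, -0.009, 0.077]
force: [1.1, -0.6, -0.1]
width: 0.0565
gripper_force: 0.0
```

Run:
```python
from h import *
s=arm.get_state();print(s["t"],s["eef_pos"],s["ee_rot"],s["q"])
f=grab("side");P=cloud(f)
m=box(P,.46,.57,-.26,-.15,.042,.06);print(rect(P[m]),P[m][:,2].mean())
# lid, side + start data
for n in("scene","side"):
    d=np.load(f"pics/{n}.npz");Q=d["P"];H=cv2.cvtColor(d["frame"],cv2.COLOR_RGB2HSV)
    o=cv2.inRange(H,(4,150,80),(16,255,255))>0
    F=Q[o&box(Q,.4,.56,.1,.32,.05,.15)];
    yaw=-.175
    Rl=R.from_euler("zyx",[yaw,-.5236,0]); L=Rl.inv().apply(F)
    print(n,len(F),np.percentile(L,[2,50,98],axis=0).round(4))
    b=cv2.inRange(H,(95,110,60),(125,255,255))>0
    L=Rl.inv().apply(Q[b&box(Q,.36,.6,.1,.32,.02,.14)]);print(np.percentile(L,[1,50,99],axis=0).round(4))
```

```text
6.9667 [ 0.51661985 -0.20047035  0.23644245] [ 3.13888334 -0.00949439  0.07710365] [-0.01548347  0.16349942 -0.28317704  0.00202742 -1.11441648  1.66248593]
[array([ 512.3, -205.2]), array([ 72.6, 133.2]), np.float64(15.8)] 0.051281274464478846
scene 205 [[ 0.4046  0.2538 -0.1676]
 [ 0.4171  0.2917 -0.1479]
 [ 0.4229  0.3223 -0.1332]]
[[ 0.321   0.2282 -0.1776]
 [ 0.4336  0.2967 -0.1712]
 [ 0.496   0.345  -0.1629]]
side 11 [[ 0.4102  0.2821 -0.138 ]
 [ 0.4131  0.2954 -0.1354]
 [ 0.4172  0.3144 -0.132 ]]
[[ 0.3234  0.2282 -0.1749]
 [ 0.3756  0.2787 -0.1678]
 [ 0.4888  0.3367 -0.1606]]
```

```bash
cat >> h.py <<'E'
def lidtool(yaw,tilt): # tool rotation when holding lid with lid yaw and tilt
    Rl=R.from_euler("zyx",[yaw,-tilt,0]); return Rl, Rl*R.from_matrix(np.array([[0,-1,0],[-1,0,0],[0,0,-1]]))
E
python3 - <<'E'
from h import *
Rl,Rt=lidtool(-.175,.5236)
o=Rl.apply([.4135,.288,-.1755]);print("origin",o)
for h in(.031,.100): print(o+Rl.apply([0,0,h]))
print(to(o+Rl.apply([0,0,.1]),Rt), Rt.as_euler("xyz"))
E
```

```text
origin [0.4838072  0.21160753 0.07667692]
[0.46830716 0.21160753 0.10352369]
[0.43380709 0.21160753 0.1632794 ]
(array([ -50.4, -416.8,   69.4]), array([0.441, 0.399, 1.777])) [-2.62463152  0.08716459 -1.72273684]
```

```bash
sed -i 's/"zyx"/"ZYX"/' h.py
python3 - <<'E'
from h import *
for yaw in(-.175,):
  Rl,Rt=lidtool(yaw,.5236)
  for n in("scene","side"):
    d=np.load(f"pics/{n}.npz");Q=d["P"];H=cv2.cvtColor(d["frame"],cv2.COLOR_RGB2HSV)
    o=cv2.inRange(H,(4,150,80),(16,255,255))>0
    L=Rl.inv().apply(Q[o&box(Q,.4,.56,.1,.32,.05,.15)]);print(n,np.percentile(L,[2,50,98],axis=0).round(4))
    b=cv2.inRange(H,(95,110,60),(125,255,255))>0
    L=Rl.inv().apply(Q[b&box(Q,.36,.6,.1,.32,.02,.14)]);print(np.percentile(L,[1,50,99],axis=0).round(4));print(np.round(L[:,2].std(),4))
    k=np.c_[L[:,:2],np.ones(len(L))];print("resid slope",np.linalg.lstsq(k,L[:,2],rcond=None)[0])
E
```

```text
scene [[ 0.4099  0.2553 -0.1447]
 [ 0.4227  0.2939 -0.1257]
 [ 0.4286  0.3242 -0.1123]]
[[ 0.3265  0.232  -0.1531]
 [ 0.4394  0.3005 -0.1483]
 [ 0.5013  0.349  -0.1444]]
0.0018
resid slope [-0.00238254  0.0035198  -0.14838102]
side [[ 0.4163  0.2829 -0.115 ]
 [ 0.4194  0.2962 -0.1124]
 [ 0.4231  0.3157 -0.1103]]
[[ 0.3283  0.2327 -0.1507]
 [ 0.3801  0.2841 -0.1462]
 [ 0.4952  0.3396 -0.142 ]]
0.002
resid slope [ 0.00738507 -0.00879436 -0.14666607]
```

Run:
```python
from h import *
Rl,Rt=lidtool(-.175,.5236)
o=Rl.apply([.419,.290,-.1528]);print("origin",o)
for h in(.031,.100): print(o+Rl.apply([0,0,h]))
print(to(o+Rl.apply([0,0,.1]),Rt), Rt.as_euler("xyz"))
```

```text
origin [0.48304682 0.20909116 0.07717186]
[0.46778353 0.21178985 0.10401862]
[0.43381039 0.21779659 0.16377434]
(array([ -49.9, -422.9,   68.9]), array([0.364, 0.47 , 1.776])) [-2.61799265  0.         -1.74579633]
```

Request:
jog_arm(
  targets=[
    {"dx":0,"dy":-40,"dz":0,"rx":0.023,"ry":0.03,"rz":0.111,"gripper":0},
    {"dx":0,"dy":-80,"dz":0,"rx":0.046,"ry":0.059,"rz":0.222,"gripper":0},
    {"dx":-5,"dy":-120,"dz":0,"rx":0.068,"ry":0.088,"rz":0.333,"gripper":0},
    {"dx":-10,"dy":-160,"dz":0,"rx":0.091,"ry":0.118,"rz":0.444,"gripper":0},
    {"dx":-15,"dy":-200,"dz":0,"rx":0.114,"ry":0.147,"rz":0.555,"gripper":0},
    {"dx":-20,"dy":-240,"dz":0,"rx":0.137,"ry":0.176,"rz":0.666,"gripper":0},
    {"dx":-25,"dy":-280,"dz":0,"rx":0.159,"ry":0.206,"rz":0.777,"gripper":0},
    {"dx":-30,"dy":-320,"dz":0,"rx":0.182,"ry":0.235,"rz":0.888,"gripper":0},
  ],
)

```text
t: 7.68
eef_pos: [0.4699, 0.0667, 0.2294]
ee_rot: [-2.931, -0.126, -0.701]
force: [0.6, 0.3, -0.6]
width: 0.0873
gripper_force: 0.0
```

Run:
```python
from h import *
Rl,Rt=lidtool(-.175,.5236)
o=Rl.apply([.419,.290,-.1528])
print(to(o+Rl.apply([0,0,.11]),Rt),pose()[0])
```

```text
(array([-135.5,  -79.3,   58.1]), array([0.217, 0.268, 1.017])) [0.46989322 0.06672474 0.22935879]
```

Request:
jog_arm(
  targets=[
    {"dx":-10,"dy":0,"dz":0,"rx":0.023,"ry":0.03,"rz":0.111,"gripper":0},
    {"dx":-20,"dy":-10,"dz":0,"rx":0.046,"ry":0.059,"rz":0.222,"gripper":0},
    {"dx":-30,"dy":-15,"dz":0,"rx":0.068,"ry":0.088,"rz":0.333,"gripper":0},
    {"dx":-40,"dy":-20,"dz":0,"rx":0.091,"ry":0.118,"rz":0.444,"gripper":0},
    {"dx":-50,"dy":-25,"dz":0,"rx":0.114,"ry":0.147,"rz":0.555,"gripper":0},
    {"dx":-60,"dy":-30,"dz":0,"rx":0.137,"ry":0.176,"rz":0.666,"gripper":0},
    {"dx":-70,"dy":-35,"dz":0,"rx":0.159,"ry":0.206,"rz":0.777,"gripper":0},
    {"dx":-70,"dy":-35,"dz":0,"rx":0.182,"ry":0.235,"rz":0.888,"gripper":0},
  ],
)

```text
t: 8.35
eef_pos: [0.4386, 0.1363, 0.2276]
ee_rot: [-2.71, -0.083, -1.412]
force: [0.3, 0.1, 1.0]
width: 0.0879
gripper_force: 0.0
```

Request:
jog_arm(
  targets=[
    {"dx":0,"dy":0,"dz":0,"rx":0,"ry":0,"rz":0,"gripper":0},
    {"dx":0,"dy":0,"dz":0,"rx":0,"ry":0,"rz":0,"gripper":0},
    {"dx":0,"dy":0,"dz":0,"rx":0,"ry":0,"rz":0,"gripper":0},
    {"dx":0,"dy":0,"dz":0,"rx":0,"ry":0,"rz":0,"gripper":0},
    {"dx":0,"dy":0,"dz":0,"rx":0,"ry":0,"rz":0,"gripper":0},
    {"dx":0,"dy":0,"dz":0,"rx":0,"ry":0,"rz":0,"gripper":0},
    {"dx":0,"dy":0,"dz":0,"rx":0,"ry":0,"rz":0,"gripper":0},
    {"dx":0,"dy":0,"dz":0,"rx":0,"ry":0,"rz":0,"gripper":0},
  ],
)

```text
t: 9.02
eef_pos: [0.4396, 0.1355, 0.2285]
ee_rot: [-2.711, -0.084, -1.41]
force: [-0.7, -0.4, -0.1]
width: 0.0879
gripper_force: 0.0
```

Run:
```python
from h import *
Rl,Rt=lidtool(-.175,.5236)
o=Rl.apply([.419,.290,-.1528])
print(to(o+Rl.apply([0,0,.1]),Rt),pose()[0])
f=grab("wrist");save(f,"w3");P=cloud(f);np.savez("pics/w3",P=P,**f)
L=Rl.inv().apply(P.reshape(-1,3)).reshape(P.shape);H=cv2.cvtColor(f["frame"],cv2.COLOR_RGB2HSV)
k=(L[...,0]>.3)&(L[...,0]<.55)&(L[...,1]>.2)&(L[...,1]<.38)
m=k&(cv2.inRange(H,(4,150,80),(16,255,255))>0)&(L[...,2]>-.145)&(L[...,2]<-.105);print(m.sum(),np.percentile(L[m],[2,50,98],axis=0).round(4))
m=k&(cv2.inRange(H,(95,110,60),(125,255,255))>0)&(abs(L[...,2]+.148)<.008);A=np.c_[L[m][:,:2],np.ones(m.sum())]
print(m.sum(),np.percentile(L[m],[1,50,99],axis=0).round(4),np.linalg.lstsq(A,L[m][:,2],rcond=None)[0])
```

```text
(array([-87.2,  17.2,  55.5]), array([0.078, 0.081, 0.337])) [0.43955817 0.13552158 0.22845828]
745 [[ 0.4097  0.2534 -0.1421]
 [ 0.4197  0.2656 -0.1155]
 [ 0.4242  0.3191 -0.1131]]
7102 [[ 0.3341  0.2298 -0.1503]
 [ 0.4384  0.2667 -0.1481]
 [ 0.4977  0.3446 -0.1466]] [-0.00017164  0.00099197 -0.14836568]
```

View pics/w3.png

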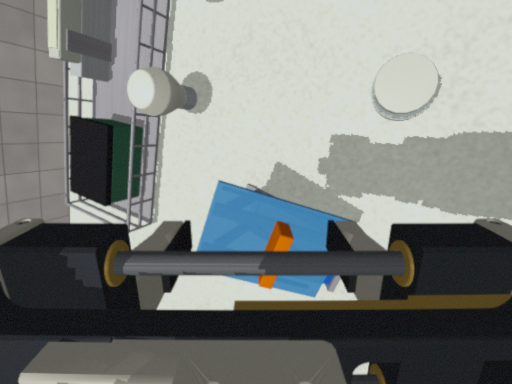

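The wrist view shows the lid at (270,235) with its fin at (277,253), and nothing in the way.

Run:
```python
from h import *
Rl,Rt=lidtool(-.175,.5236)
o=Rl.apply([.4178,.2888,-.1532])
print(o,to(o+Rl.apply([0,0,.1]),Rt))
f=np.load("pics/w3.npz");P=f["P"];L=Rl.inv().apply(P.reshape(-1,3)).reshape(P.shape);H=cv2.cvtColor(f["frame"],cv2.COLOR_RGB2HSV)
k=(L[...,0]>.3)&(L[...,0]<.55)&(L[...,1]>.2)&(L[...,1]<.38)
m=k&(cv2.inRange(H,(4,150,80),(16,255,255))>0)&(L[...,2]>-.1175)&(L[...,2]<-.105);print("top",m.sum(),rect(L[m]))
m=k&(cv2.inRange(H,(95,110,60),(125,255,255))>0)&(abs(L[...,2]+.148)<.004)
Q=L[m];e=[];
for x in np.arange(.44,.49,.006):
    s=Q[abs(Q[:,0]-x)<.003]; e.append((x,s[:,1].min()))
print("y edge slope",np.polyfit(*np.array(e).T,1))
e=[]
for y in np.arange(.24,.30,.006):
    s=Q[abs(Q[:,1]-y)<.003]; e.append((y,s[:,0].max()))
print("x edge slope",np.polyfit(*np.array(e).T,1))
```

```text
[0.48201148 0.20805561 0.07622544] (array([-86.4,  18.7,  55.9]), array([0.078, 0.081, 0.337]))
top 418 [array([416.4, 287.7]), array([15.9, 68.8]), np.float64(0.2)]
y edge slope [-1.00107520e-04  2.29654244e-01]
x edge slope [-0.0050005   0.49996812]
```

Request:
jog_arm(
  targets=[
    {"dx":-30,"dy":7,"dz":10,"rx":0.026,"ry":0.027,"rz":0.112,"gripper":0},
    {"dx":-60,"dy":14,"dz":20,"rx":0.052,"ry":0.054,"rz":0.225,"gripper":0},
    {"dx":-85.6,"dy":20,"dz":35,"rx":0.078,"ry":0.081,"rz":0.337,"gripper":0},
    {"dx":-85.6,"dy":20,"dz":56,"rx":0.078,"ry":0.081,"rz":0.337,"gripper":0},
    {"dx":-85.6,"dy":20,"dz":56,"rx":0.078,"ry":0.081,"rz":0.337,"gripper":0},
    {"dx":-85.6,"dy":20,"dz":56,"rx":0.078,"ry":0.081,"rz":0.337,"gripper":0},
    {"dx":-85.6,"dy":20,"dz":56,"rx":0.078,"ry":0.081,"rz":0.337,"gripper":0},
    {"dx":-85.6,"dy":20,"dz":56,"rx":0.078,"ry":0.081,"rz":0.337,"gripper":0},
  ],
)

```text
t: 9.73
eef_pos: [0.4412, 0.2276, 0.1823]
ee_rot: [-2.644, -0.016, -1.755]
force: [-0.5, -0.7, -0.3]
width: 0.0876
gripper_force: 0.0
```

Run:
```python
from h import *
Rl,Rt=lidtool(-.175,.5236)
o=Rl.apply([.4165,.288,-.1533])
print(o,to(o+Rl.apply([0,0,.0315]),Rt))
```

```text
[0.48081279 0.20745514 0.07548884] (array([11.4, 14.4, 82.9]), array([ 0.026, -0.019,  0.   ]))
```

Request:
jog_arm(
  targets=[
    {"dx":11.4,"dy":14.4,"dz":20,"rx":0.026,"ry":-0.019,"rz":0,"gripper":0},
    {"dx":11.4,"dy":14.4,"dz":25,"rx":0.026,"ry":-0.019,"rz":0,"gripper":0},
    {"dx":11.4,"dy":14.4,"dz":25,"rx":0.026,"ry":-0.019,"rz":0,"gripper":0},
    {"dx":11.4,"dy":14.4,"dz":25,"rx":0.026,"ry":-0.019,"rz":0,"gripper":0},
    {"dx":11.4,"dy":14.4,"dz":25,"rx":0.026,"ry":-0.019,"rz":0,"gripper":0},
    {"dx":11.4,"dy":14.4,"dz":25,"rx":0.026,"ry":-0.019,"rz":0,"gripper":0},
    {"dx":11.4,"dy":14.4,"dz":25,"rx":0.026,"ry":-0.019,"rz":0,"gripper":0},
    {"dx":11.4,"dy":14.4,"dz":25,"rx":0.026,"ry":-0.019,"rz":0,"gripper":0},
  ],
)

```text
t: 10.4
eef_pos: [0.4492, 0.2306, 0.1749]
ee_rot: [-2.647, -0.017, -1.756]
force: [-1.0, 0.0, -0.3]
width: 0.0875
gripper_force: 0.0
```

Run:
```python
from h import *
Rl,Rt=lidtool(-.175,.5236)
o=Rl.apply([.4165,.288,-.1533])
print(to(o+Rl.apply([0,0,.0315]),Rt),arm.get_state()["q"],arm.get_state()["qd"].round(3))
```

```text
(array([15.8, 17.2, 73.1]), array([ 0.029, -0.02 , -0.   ])) [ 1.05972951 -0.00513707 -1.01610855  0.91395091 -0.61166962 -2.01836773] [ 0.002  0.002 -0.001  0.002  0.001 -0.002]
```

```bash
cat > ik.py <<'E'
from h import *
from scipy.optimize import least_squares
D=[([.2881109,.3593388,.0110863,-.0003892,-1.224097,-.288078],[.6745516,0,.2476586],[3.13999952,0,-1.570896]),
([-.01548347,.16349942,-.28317704,.00202742,-1.11441648,1.66248593],[.51661985,-.20047035,.23644245],[3.13888334,-.00949439,.07710365]),
([1.05972951,-.00513707,-1.01610855,.91395091,-.61166962,-2.01836773],[.4492,.2306,.1749],[-2.647,-.017,-1.756])]
E
python3 - <<'E'
from ik import *
for s1 in(1,-1):
  for s4 in(1,-1):
    for s6 in(1,-1):
      T=[]
      for q,p,e in D:
        W=R.from_euler("ZYXYX",[s1*q[0],q[1]-q[2],s4*q[3],-q[4],s6*q[5]])
        T.append(W.inv()*R.from_euler("xyz",e))
      er=[(T[0].inv()*t).magnitude() for t in T]
      print(s1,s4,s6,np.round(er,3),T[0].as_matrix().round(2).tolist() if max(er)<.1 else "")
E
```

```text
Traceback (most recent call last):
  File "scipy/spatial/transform/_rotation.pyx", line 1413, in scipy.spatial.transform._rotation.Rotation.from_euler
ValueError: Expected axis specification to be a non-empty string of upto 3 characters, got ZYXYX
```

```bash
cat >> ik.py <<'E'
def ori(q,s):
    W=R.from_euler("ZYX",[q[0],q[1]-q[2],s[0]*q[3]])*R.from_euler("YX",[-q[4],s[1]*q[5]])
    return W
E
python3 - <<'E'
from ik import *
s=arm.get_state();print(s["q"],s["eef_pos"],s["ee_rot"])
for a in(1,-1):
  for b in(1,-1):
    T=[ori(q,(a,b)).inv()*R.from_euler("xyz",e) for q,p,e in D]
    print(a,b,[round((T[0].inv()*t).magnitude(),3) for t in T],T[0].as_matrix().round(2).tolist())
# alternative structure: UR-like, q4 pitch? q2,q3,q4 parallel, q5 about vertical-ish axis
for c in __import__("itertools").product((1,-1),repeat=5):
    T=[]
    for q,p,e in D:
        W=R.from_euler("ZY",[q[0],c[0]*q[1]+c[1]*q[2]+c[2]*q[3]])*R.from_euler("ZY",[c[3]*q[4],c[4]*q[5]])
        T.append(W.inv()*R.from_euler("xyz",e))
    er=[(T[0].inv()*t).magnitude() for t in T]
    if max(er)<.3: print("UR",c,np.round(er,3))
E
```

```text
[ 1.05972951 -0.00513707 -1.01610855  0.91395091 -0.61166962 -2.01836773] [0.44919461 0.230565   0.17493389] [-2.6467664  -0.0173275  -1.75585585]
1 1 [0.0, 2.38, 1.994] [[0.0, -0.0, 1.0], [-0.84, 0.55, 0.0], [-0.55, -0.84, 0.0]]
1 -1 [0.0, 0.004, 1.828] [[0.0, -0.0, 1.0], [-1.0, 0.0, 0.0], [-0.0, -1.0, -0.0]]
-1 1 [0.0, 2.382, 2.822] [[0.0, -0.0, 1.0], [-0.84, 0.54, 0.0], [-0.54, -0.84, 0.0]]
-1 -1 [0.0, 0.0, 0.0] [[0.0, -0.0, 1.0], [-1.0, -0.0, 0.0], [0.0, -1.0, -0.0]]
```

```bash
cat >> ik.py <<'E'
T0=R.from_matrix([[0,0,1],[-1,0,0],[0,-1,0]])
LO=np.array([-3.07,-1.43,-1.02,-3.03,-3.05,-3.03]);HI=np.array([3.07,2.12,1.25,1.67,0,3.03])
def fk(q,k):
    a1,b,h,L1,L2,L3,d=k; r=ori(q,(-1,-1))*T0
    p=R.from_euler("z",q[0]).apply(np.array([a1,b,h])+R.from_euler("y",q[1]).apply([0,0,L1])+R.from_euler("y",q[1]-q[2]).apply([L2,0,L3]))
    return p+r.apply([0,0,d]),r
K=least_squares(lambda k:np.r_[np.concatenate([fk(q,k)[0]-p for q,p,e in D]),1e-4*(k-[.0,-.19,.4,.45,.45,0,.25])],[.0,-.19,.4,.45,.45,0,.25])
k=K.x
def ik(p,rot,q0=None):
    best=None
    for s in ([q0] if q0 is not None else [])+[d[0] for d in D]:
        o=least_squares(lambda q:np.r_[fk(q,k)[0]-p,.3*(fk(q,k)[1].inv()*rot).as_rotvec()],np.clip(s,LO+1e-3,HI-1e-3),bounds=(LO,HI))
        if best is None or o.cost<best.cost: best=o
    return best.x.round(3),np.sqrt(2*best.cost)
E
python3 - <<'E'
from ik import *
print(k.round(4),K.fun[:9].round(4))
Rl,Rt=lidtool(-.175,.5236);o=Rl.apply([.4165,.288,-.1533])
for h in(.0315,.06,.08): print(h,ik(o+Rl.apply([0,0,h]),Rt))
for t in(.45,.3,0.):
    Q=lidtool(-.175,t)[1]; print("less tilt",t,ik(o+Rl.apply([0,0,.028])-Q.apply([0,0,.003]),Q))
# end grip: closing along lid y, tool z=-(tilted)
for t in(.52,.3,.1):
    Q=R.from_euler("ZYX",[-.175,-t,0])*R.from_matrix(np.array([[1,0,0],[0,-1,0],[0,0,-1]]));print("end",t,ik(o+Rl.apply([0,0,.028])-Q.apply([0,0,.003]),Q))
E
```

```text
[ 0.2204 -0.1916 -0.2113  0.6469  0.1711  0.1002  0.1939] [-0.004  -0.001  -0.0115  0.0055  0.0005  0.0131 -0.     -0.0015 -0.0017]
0.0315 (array([ 0.959,  0.062, -1.02 ,  0.949, -0.515, -1.988]), np.float64(0.06241974349971931))
0.06 (array([ 1.006,  0.017, -1.02 ,  0.918, -0.561, -1.985]), np.float64(0.045059562376843595))
0.08 (array([ 1.041, -0.014, -1.02 ,  0.901, -0.596, -1.989]), np.float64(0.032344709795198566))
less tilt 0.45 (array([ 0.937,  0.074, -1.02 ,  0.859, -0.475, -1.89 ]), np.float64(0.05417871237465067))
less tilt 0.3 (array([ 0.891,  0.099, -1.02 ,  0.619, -0.411, -1.635]), np.float64(0.038045046638238315))
less tilt 0.0 (array([ 0.8  ,  0.163, -1.02 , -0.011, -0.398, -0.965]), np.float64(0.011695795367518929))
end 0.52 (array([ 0.957,  0.064, -1.02 ,  0.945, -0.512, -0.413]), np.float64(0.06228941568994491))
end 0.3 (array([ 0.891,  0.099, -1.02 ,  0.619, -0.411, -0.064]), np.float64(0.03804504663826457))
end 0.1 (array([ 0.83 ,  0.14 , -1.02 ,  0.202, -0.382,  0.379]), np.float64(0.01952002586228117))
```

Request:
jog_arm(
  targets=[
    {"dx":15.8,"dy":17,"dz":20,"rx":0.029,"ry":-0.02,"rz":0,"gripper":0},
    {"dx":15.8,"dy":17,"dz":40,"rx":0.029,"ry":-0.02,"rz":0,"gripper":0},
    {"dx":15.8,"dy":17,"dz":40,"rx":0.029,"ry":-0.02,"rz":0,"gripper":0},
    {"dx":15.8,"dy":17,"dz":40,"rx":0.029,"ry":-0.02,"rz":0,"gripper":0},
    {"dx":15.8,"dy":17,"dz":40,"rx":0.029,"ry":-0.02,"rz":0,"gripper":0},
    {"dx":15.8,"dy":17,"dz":40,"rx":0.029,"ry":-0.02,"rz":0,"gripper":0},
    {"dx":15.8,"dy":17,"dz":40,"rx":0.029,"ry":-0.02,"rz":0,"gripper":0},
    {"dx":15.8,"dy":17,"dz":40,"rx":0.029,"ry":-0.02,"rz":0,"gripper":0},
  ],
)

```text
t: 11.07
eef_pos: [0.4653, 0.2318, 0.1592]
ee_rot: [-2.655, -0.023, -1.759]
force: [-0.1, -1.1, -0.5]
width: 0.0876
gripper_force: 0.0
```

Run:
```python
from h import *
Rl,Rt=lidtool(-.175,.5236)
o=Rl.apply([.4165,.288,-.1533])
s=arm.get_state();print(to(o+Rl.apply([0,0,.0315]),Rt),s["q"].tolist(),s["eef_pos"].tolist(),s["ee_rot"].tolist())
```

```text
(array([19.9, 23. , 52.2]), array([ 0.037, -0.027, -0.   ])) [0.9939958009246327, 0.04251497160929076, -1.0161102589049726, 0.9804259875382502, -0.5588815113383021, -2.0371703064847284] [0.4652601425538315, 0.23175416045504088, 0.1591935555966118] [-2.6550297351727377, -0.02318204434783211, -1.7589757257823235]
```

```bash
cat >> h.py <<'E'
F=R.from_matrix(np.diag([1.,-1,-1]))
def endtool(yaw,t): return R.from_euler("ZYX",[yaw,-t,0])*F
def plan(p,rot,n=8,gr=0):
    s,v=to(p,rot);print("shift",s,"rot",v,"rows>=",max(np.linalg.norm(s)/41,np.linalg.norm(v)/.124))
E
python3 - <<'E'
from h import *
Rl,_=lidtool(-.175,.5236);o=Rl.apply([.4165,.288,-.1533])
Q=endtool(-.175,.15);g=o+Rl.apply([0,0,.031]);print("grip",g,"tcp",g-Q.apply([0,0,.003]))
plan(g-Q.apply([0,0,.103]),Q)
E
```

```text
grip [0.4655495  0.21015382 0.10233561] tcp [0.46510803 0.21023188 0.10530192]
shift [ 22.4 -11.  -44.5] rot [-0.244 -0.285 -1.56 ] rows>= 12.939367227402487
```

Request:
jog_arm(
  targets=[
    {"dx":5,"dy":-5,"dz":-20,"rx":-0.018,"ry":-0.021,"rz":-0.115,"gripper":0},
    {"dx":15,"dy":-11,"dz":-44,"rx":-0.036,"ry":-0.042,"rz":-0.23,"gripper":0},
    {"dx":22,"dy":-11,"dz":-44,"rx":-0.054,"ry":-0.063,"rz":-0.345,"gripper":0},
    {"dx":22,"dy":-11,"dz":-44,"rx":-0.072,"ry":-0.084,"rz":-0.46,"gripper":0},
    {"dx":22,"dy":-11,"dz":-44,"rx":-0.09,"ry":-0.105,"rz":-0.575,"gripper":0},
    {"dx":22,"dy":-11,"dz":-44,"rx":-0.108,"ry":-0.126,"rz":-0.69,"gripper":0},
    {"dx":22,"dy":-11,"dz":-44,"rx":-0.126,"ry":-0.147,"rz":-0.805,"gripper":0},
    {"dx":22,"dy":-11,"dz":-44,"rx":-0.144,"ry":-0.168,"rz":-0.92,"gripper":0},
  ],
)

```text
t: 11.73
eef_pos: [0.4503, 0.2131, 0.2037]
ee_rot: [-2.908, -0.195, -0.867]
force: [0.6, -0.1, 0.6]
width: 0.0876
gripper_force: 0.0
```

```bash
cat > g.py <<'E'
from h import *
import sys
t=float(sys.argv[1]);h=float(sys.argv[2])
Rl,_=lidtool(-.175,.5236);o=Rl.apply([.4165,.288,-.1533])
Q=endtool(-.175,t);g=o+Rl.apply([0,0,.031]);plan(g-Q.apply([0,0,.003+h]),Q)
s=arm.get_state();print(s["q"].round(4).tolist(),s["eef_pos"].round(4).tolist(),s["ee_rot"].round(4).tolist())
E
python3 g.py .15 .1
```

```text
shift [ 0.3  0.  -0.4] rot [-0.105 -0.122 -0.672] rows>= 5.572650669463409
[1.0041, -0.0509, -0.7852, 0.3934, -0.7042, -0.5621] [0.4503, 0.2131, 0.2037] [-2.9084, -0.1947, -0.867]
```

Request:
jog_arm(
  targets=[
    {"dx":0,"dy":0,"dz":0,"rx":-0.018,"ry":-0.021,"rz":-0.115,"gripper":0},
    {"dx":0,"dy":0,"dz":0,"rx":-0.036,"ry":-0.042,"rz":-0.23,"gripper":0},
    {"dx":0,"dy":0,"dz":0,"rx":-0.054,"ry":-0.063,"rz":-0.345,"gripper":0},
    {"dx":0,"dy":0,"dz":0,"rx":-0.072,"ry":-0.084,"rz":-0.46,"gripper":0},
    {"dx":0,"dy":0,"dz":0,"rx":-0.09,"ry":-0.105,"rz":-0.575,"gripper":0},
    {"dx":0,"dy":0,"dz":0,"rx":-0.104,"ry":-0.122,"rz":-0.66,"gripper":0},
    {"dx":0,"dy":0,"dz":0,"rx":-0.104,"ry":-0.122,"rz":-0.66,"gripper":0},
    {"dx":0,"dy":0,"dz":0,"rx":-0.104,"ry":-0.122,"rz":-0.66,"gripper":0},
  ],
)

```text
t: 12.4
eef_pos: [0.4509, 0.2132, 0.2033]
ee_rot: [-3.136, -0.151, -0.197]
force: [-0.2, -0.6, -0.7]
width: 0.0878
gripper_force: 0.0
```

```bash
python3 g.py .15 .045
```

```text
shift [-0.3  0.6 54.1] rot [-0.002 -0.001 -0.021] rows>= 1.319613629390997
[0.9362, 0.0323, -0.594, 0.1747, -0.8827, 0.3315] [0.4509, 0.2132, 0.2033] [-3.1365, -0.1512, -0.1965]
```

Request:
jog_arm(
  targets=[
    {"dx":0,"dy":0.6,"dz":20,"rx":0,"ry":0,"rz":-0.021,"gripper":0},
    {"dx":0,"dy":0.6,"dz":40,"rx":0,"ry":0,"rz":-0.021,"gripper":0},
    {"dx":0,"dy":0.6,"dz":54,"rx":0,"ry":0,"rz":-0.021,"gripper":0},
    {"dx":0,"dy":0.6,"dz":54,"rx":0,"ry":0,"rz":-0.021,"gripper":0},
    {"dx":0,"dy":0.6,"dz":54,"rx":0,"ry":0,"rz":-0.021,"gripper":0},
    {"dx":0,"dy":0.6,"dz":54,"rx":0,"ry":0,"rz":-0.021,"gripper":0},
    {"dx":0,"dy":0.6,"dz":54,"rx":0,"ry":0,"rz":-0.021,"gripper":0},
    {"dx":0,"dy":0.6,"dz":54,"rx":0,"ry":0,"rz":-0.021,"gripper":0},
  ],
)

```text
t: 13.07
eef_pos: [0.459, 0.2116, 0.151]
ee_rot: [-3.139, -0.152, -0.173]
force: [0.3, 0.6, 1.2]
width: 0.0878
gripper_force: 0.0
```

```bash
python3 g.py .15 .0
python3 - <<'E'
from h import *
f=grab("wrist");P=cloud(f);Rl,_=lidtool(-.175,.5236)
L=Rl.inv().apply(P.reshape(-1,3)).reshape(P.shape);H=cv2.cvtColor(f["frame"],cv2.COLOR_RGB2HSV)
m=(cv2.inRange(H,(4,150,60),(16,255,255))>0)&(abs(L[...,2]+.13)<.025);print("fin",m.sum(),np.percentile(L[m],[1,50,99],axis=0).round(4))
save(f,"w4")
E
```

```text
shift [-0.7  0.4 46.2] rot [-0.003 -0.002  0.002] rows>= 1.127000831623241
[0.9164, 0.1019, -0.6645, 0.1982, -0.7408, 0.3397] [0.459, 0.2116, 0.151] [-3.1387, -0.1521, -0.1726]
fin 3725 [[ 0.4107  0.255  -0.1457]
 [ 0.423   0.2883 -0.1214]
 [ 0.4243  0.3215 -0.1132]]
```

View pics/w4.png

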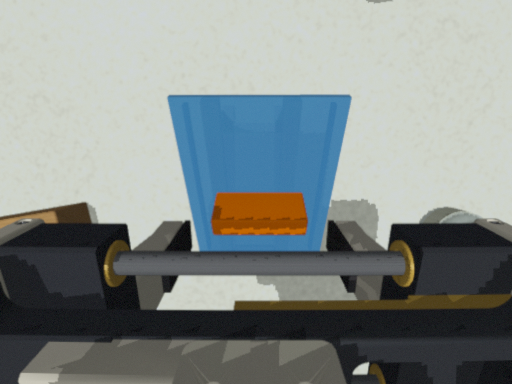

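The wrist view shows the fin at (259,213), centred between the open fingers.

Request:
jog_arm(
  targets=[
    {"dx":-0.7,"dy":0.3,"dz":20,"rx":0,"ry":0,"rz":0,"gripper":0},
    {"dx":-0.7,"dy":0.3,"dz":35,"rx":0,"ry":0,"rz":0,"gripper":0},
    {"dx":-0.7,"dy":0.3,"dz":43,"rx":0,"ry":0,"rz":0,"gripper":0},
    {"dx":-0.7,"dy":0.3,"dz":46,"rx":0,"ry":0,"rz":0,"gripper":0},
    {"dx":-0.7,"dy":0.3,"dz":46,"rx":0,"ry":0,"rz":0,"gripper":0},
    {"dx":-0.7,"dy":0.3,"dz":46,"rx":0,"ry":0,"rz":0,"gripper":0},
    {"dx":-0.7,"dy":0.3,"dz":46,"rx":0,"ry":0,"rz":0,"gripper":0},
    {"dx":-0.7,"dy":0.3,"dz":46,"rx":0,"ry":0,"rz":0,"gripper":0},
  ],
)

```text
t: 13.78
eef_pos: [0.4651, 0.2102, 0.1052]
ee_rot: [-3.139, -0.152, -0.172]
force: [-0.3, -0.4, -0.1]
width: 0.0877
gripper_force: 0.0
```

```bash
python3 g.py .15 .0
```

```text
shift [-0.   0.  -0.1] rot [-0.003 -0.002  0.003] rows>= 0.03782593354696314
[0.8998, 0.1725, -0.7228, 0.2309, -0.613, 0.3139] [0.4651, 0.2102, 0.1052] [-3.1393, -0.1518, -0.1723]
```

Request:
jog_arm(
  force=55,
  targets=[
    {"dx":0,"dy":0,"dz":0,"rx":0,"ry":0,"rz":0,"gripper":1},
    {"dx":0,"dy":0,"dz":0,"rx":0,"ry":0,"rz":0,"gripper":1},
    {"dx":0,"dy":0,"dz":0,"rx":0,"ry":0,"rz":0,"gripper":1},
    {"dx":0,"dy":0,"dz":0,"rx":0,"ry":0,"rz":0,"gripper":1},
    {"dx":0,"dy":0,"dz":0,"rx":0,"ry":0,"rz":0,"gripper":1},
    {"dx":0,"dy":0,"dz":0,"rx":0,"ry":0,"rz":0,"gripper":1},
    {"dx":0,"dy":0,"dz":0,"rx":0,"ry":0,"rz":0,"gripper":1},
    {"dx":0,"dy":0,"dz":0,"rx":0,"ry":0,"rz":0,"gripper":1},
  ],
)

```text
t: 14.45
eef_pos: [0.4649, 0.2099, 0.1046]
ee_rot: [-3.14, -0.151, -0.172]
force: [-2.7, 1.6, 4.8]
width: 0.0695
gripper_force: 55.0
```

Request:
jog_arm(
  targets=[
    {"dx":0.7,"dy":0,"dz":-5,"rx":0,"ry":0,"rz":0,"gripper":1},
    {"dx":2.3,"dy":0,"dz":-15,"rx":0,"ry":0,"rz":0,"gripper":1},
    {"dx":4.5,"dy":0,"dz":-30,"rx":0,"ry":0,"rz":0,"gripper":1},
    {"dx":8,"dy":0,"dz":-50,"rx":0,"ry":0,"rz":0,"gripper":1},
    {"dx":11,"dy":0,"dz":-75,"rx":0,"ry":0,"rz":0,"gripper":1},
    {"dx":15,"dy":0,"dz":-99,"rx":0,"ry":0,"rz":0,"gripper":1},
    {"dx":15,"dy":0,"dz":-99,"rx":0,"ry":0,"rz":0,"gripper":1},
    {"dx":15,"dy":0,"dz":-99,"rx":0,"ry":0,"rz":0,"gripper":1},
  ],
)

```text
t: 15.12
eef_pos: [0.465, 0.2101, 0.2057]
ee_rot: [-3.138, -0.152, -0.173]
force: [-0.5, -0.6, -3.0]
width: 0.07
gripper_force: 55.0
```

```bash
cat >> h.py <<'E'
def lidlook(n="side"):
    "lid plate plane and pose in TCP frame, from a fixed camera or wrist"
    f=grab(n);P=cloud(f);H=cv2.cvtColor(f["frame"],cv2.COLOR_RGB2HSV);p,r=pose()
    L=r.inv().apply((P-p).reshape(-1,3)).reshape(P.shape)
    m=(cv2.inRange(H,(95,110,50),(125,255,255))>0)&(np.linalg.norm(L,axis=-1)<.13)&(L[...,2]>-.02)&(f["z_map"]>0)
    Q=L[m];A=np.c_[Q[:,:2],np.ones(len(Q))]
    for _ in range(5):
        c=np.linalg.lstsq(A,Q[:,2],rcond=None)[0];k=abs(A@c-Q[:,2])<.004;Q=Q[k];A=A[k]
    nrm=r.apply(-np.array([-c[0],-c[1],1]))/np.sqrt(1+c[0]**2+c[1]**2)
    print(n,"pts",len(Q),"c",c.round(4),"normal",nrm.round(4),"tilt",np.arccos(nrm[2]).round(4),"rel tool",np.arctan(c[0]).round(4))
    return f,P,Q,c
E
python3 - <<'E'
from h import *
s=arm.get_state();print(s["eef_pos"],s["ee_rot"],s["q"],s["width"])
f,P,Q,c=lidlook("wrist");save(f,"w5");print(np.percentile(Q,[1,99],axis=0))
lidlook("side")
E
```

```text
[0.46499706 0.21007462 0.20568952] [-3.13810993 -0.15195979 -0.17273761] [ 0.90491506  0.04841517 -0.56976255  0.17107968 -0.88438198  0.38934063] 0.06997991747465776
wrist pts 29607 c [-0.3907  0.0005  0.0294] normal [-0.4924  0.084   0.8663] tilt 0.523 rel tool -0.3725
[[-0.0696458  -0.05799549 -0.00490466]
 [ 0.08804493  0.05662685  0.05770402]]
side pts 347 c [-0.3841 -0.0057  0.0274] normal [-0.4856  0.09    0.8695] tilt 0.5166 rel tool -0.3667
```

```bash
cat >> h.py <<'E'
TUB=np.array([.5135,-.2045,0.]);TY=.075
REL=.372; LT=np.array([.0005,0.,.033])   # lid-tool relative tilt, TCP in the lid frame
def lidpose(th,tipx,u,up=0.,lift_x=0.):
    "TCP pose for lid tilt th, tongue end-face bottom at tub x=tipx, underside at height u over tub x=-85 (mm)"
    # underside point at x=-85: tip bottom + (-85-tipx) along x
    tz=u-(-85-tipx)*np.tan(th)
    X=tipx+92*np.cos(th);Z=tz+92*np.sin(th)
    Rl=R.from_euler("ZYX",[TY,-th,0]);o=TUB+R.from_euler("z",TY).apply([X/1e3,0,Z/1e3])+[0,0,up]
    return o+Rl.apply(LT),endtool(TY,th-REL)
E
python3 - <<'E'
from h import *
for a in((.3,-78,70.2,.08),(.3,-90,68,0),(0,-91.8,66.2,0)):
    p,r=lidpose(*a);print(p.round(4));plan(p,r)
E
```

```text
[ 0.5141 -0.2045  0.2112]
shift [120.1 398.8  10.4] rot [ 0.01  -0.221 -0.248] rows>= 10.161503973242118
[ 0.5021 -0.2054  0.1253]
shift [ 95.7 401.7  93.7] rot [ 0.01  -0.221 -0.248] rows>= 10.32779440632058
[ 0.5142 -0.2044  0.0992]
shift [103.4 398.8 121.2] rot [-0.028 -0.519 -0.249] rows>= 10.474252162236699
```

Request:
jog_arm(
  targets=[
    {"dx":4,"dy":10,"dz":-15,"rx":0,"ry":-0.02,"rz":-0.02,"gripper":1},
    {"dx":12,"dy":35,"dz":-30,"rx":0,"ry":-0.05,"rz":-0.05,"gripper":1},
    {"dx":23,"dy":65,"dz":-30,"rx":0,"ry":-0.08,"rz":-0.08,"gripper":1},
    {"dx":35,"dy":100,"dz":-30,"rx":0,"ry":-0.11,"rz":-0.12,"gripper":1},
    {"dx":47,"dy":135,"dz":-30,"rx":0,"ry":-0.14,"rz":-0.15,"gripper":1},
    {"dx":58,"dy":170,"dz":-30,"rx":0,"ry":-0.17,"rz":-0.18,"gripper":1},
    {"dx":68,"dy":200,"dz":-30,"rx":0,"ry":-0.2,"rz":-0.21,"gripper":1},
    {"dx":75,"dy":225,"dz":-30,"rx":0,"ry":-0.22,"rz":-0.248,"gripper":1},
  ],
)

```text
t: 15.88
eef_pos: [0.4944, -0.0263, 0.2439]
ee_rot: [3.133, 0.075, 0.075]
force: [0.3, 0.3, -1.3]
width: 0.0694
gripper_force: 55.0
```

Request:
jog_arm(
  targets=[
    {"dx":0,"dy":20,"dz":0,"rx":0,"ry":0,"rz":0,"gripper":1},
    {"dx":0,"dy":50,"dz":0,"rx":0,"ry":0,"rz":0,"gripper":1},
    {"dx":0,"dy":80,"dz":0,"rx":0,"ry":0,"rz":0,"gripper":1},
    {"dx":0,"dy":110,"dz":0,"rx":0,"ry":0,"rz":0,"gripper":1},
    {"dx":0,"dy":130,"dz":0,"rx":0,"ry":0,"rz":0,"gripper":1},
    {"dx":0,"dy":140,"dz":0,"rx":0,"ry":0,"rz":0,"gripper":1},
    {"dx":0,"dy":140,"dz":0,"rx":0,"ry":0,"rz":0,"gripper":1},
    {"dx":0,"dy":140,"dz":0,"rx":0,"ry":0,"rz":0,"gripper":1},
  ],
)

```text
t: 16.55
eef_pos: [0.5048, -0.1636, 0.2453]
ee_rot: [3.133, 0.073, 0.073]
force: [-0.6, -0.5, -2.0]
width: 0.0695
gripper_force: 55.0
```

Run:
```python
from h import *
s=arm.get_state();print(s["t"],s["eef_pos"],s["ee_rot"],s["q"],s["width"])
plan(*lidpose(.3,-78,68,.05))
f,P,Q,c=lidlook("wrist");print(np.percentile(Q,[.5,99.5],axis=0))
f,P,Q,c=lidlook("side");save(f,"s5");np.savez("pics/s5",P=P,**f)
H=cv2.cvtColor(f["frame"],cv2.COLOR_RGB2HSV);o=cv2.inRange(H,(95,110,60),(125,255,255))>0
m=o&box(P,.38,.46,-.3,-.12,.074,.088);print("lip",m.sum(),rect(P[m]) if m.sum() else "")
```

```text
16.55 [ 0.50478614 -0.16364036  0.24527046] [3.13310187 0.07326149 0.07319646] [ 0.06296735  0.16292068 -0.26837858  0.0098649  -1.21268408  1.57754062] 0.06950885155415164
shift [11.2 40.8 66. ] rot [ 0.008  0.001 -0.002] rows>= 1.9121204564815422
wrist pts 29624 c [-0.3888 -0.0019  0.0305] normal [-0.2936 -0.0121  0.9558] tilt 0.2983 rel tool -0.3708
[[-0.07302477 -0.05723056 -0.00364118]
 [ 0.08762649  0.05856314  0.05998416]]
side pts 1140 c [-0.3864 -0.0028  0.0291] normal [-0.2923 -0.0113  0.9563] tilt 0.2969 rel tool -0.3687
lip 67 [array([ 422. , -211.8]), array([ 7.2, 93. ]), np.float64(3.1)]
```

View pics/s5.png

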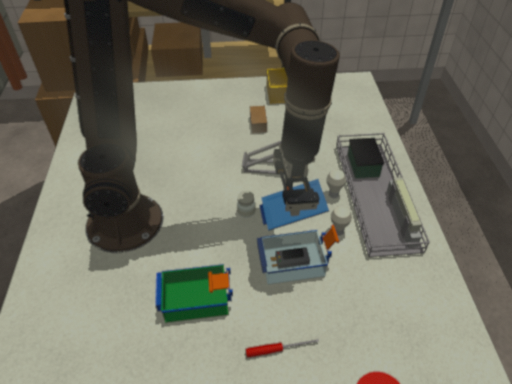

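The side view shows the tester lying in the tub at (292,257) and the lid held tilted at (293,204). The clamp leans back at (331,238) and the lip is at (262,250).

Request:
jog_arm(
  targets=[
    {"dx":5,"dy":20,"dz":0,"rx":0.008,"ry":0,"rz":0,"gripper":1},
    {"dx":11,"dy":41,"dz":0,"rx":0.008,"ry":0,"rz":0,"gripper":1},
    {"dx":11,"dy":41,"dz":15,"rx":0.008,"ry":0,"rz":0,"gripper":1},
    {"dx":11,"dy":41,"dz":35,"rx":0.008,"ry":0,"rz":0,"gripper":1},
    {"dx":11,"dy":41,"dz":55,"rx":0.008,"ry":0,"rz":0,"gripper":1},
    {"dx":11,"dy":41,"dz":66,"rx":0.008,"ry":0,"rz":0,"gripper":1},
    {"dx":11,"dy":41,"dz":66,"rx":0.008,"ry":0,"rz":0,"gripper":1},
    {"dx":11,"dy":41,"dz":66,"rx":0.008,"ry":0,"rz":0,"gripper":1},
  ],
)

```text
t: 17.32
eef_pos: [0.5149, -0.204, 0.1804]
ee_rot: [3.14, 0.072, 0.076]
force: [1.2, -0.3, -0.8]
width: 0.0693
gripper_force: 55.0
```

Run:
```python
from h import *
s=arm.get_state();print(s["t"],s["eef_pos"],s["ee_rot"],s["force"])
plan(*lidpose(.3,-78,68,.0))
f=grab("scene");P=cloud(f);np.savez("pics/c6",P=P,**f)
f2=grab("side");P2=cloud(f2)
a=cv2.resize(f["frame"][110:260,170:320],(400,400));b=cv2.resize(f2["frame"][190:290,240:360],(400,400))
cv2.imwrite("pics/c6.png",np.hstack([a,b])[...,::-1])
```

```text
17.3167 [ 0.51488847 -0.20399646  0.18035984] [3.14043666 0.0719145  0.07583541] [ 1.20269165 -0.27301091 -0.84105855]
shift [ 2.9  0.3 51.3] rot [ 0.001 -0.     0.001] rows>= 1.2532385174728602
```

View pics/c6.png

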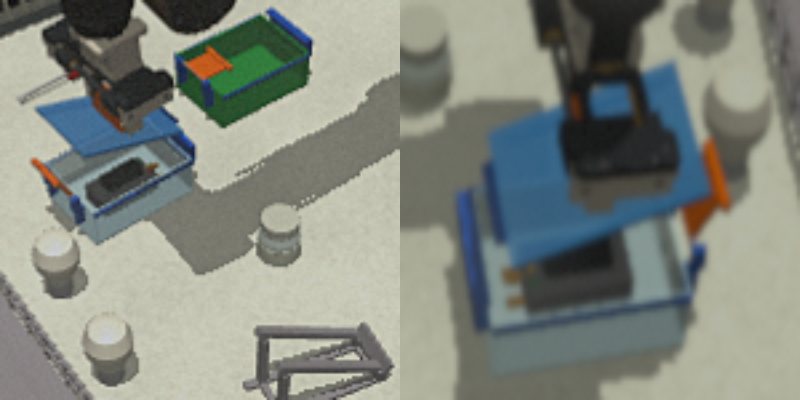

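The lid hovers over the tub. In the side crop its tongue is at (492,190), the lip at (470,250) and the clamp at (710,180), so there is room to descend.

Request:
jog_arm(
  targets=[
    {"dx":2,"dy":0.3,"dz":15,"rx":0,"ry":0,"rz":0,"gripper":1},
    {"dx":2,"dy":0.3,"dz":30,"rx":0,"ry":0,"rz":0,"gripper":1},
    {"dx":2.9,"dy":0.3,"dz":42,"rx":0,"ry":0,"rz":0,"gripper":1},
    {"dx":2.9,"dy":0.3,"dz":49,"rx":0,"ry":0,"rz":0,"gripper":1},
    {"dx":2.9,"dy":0.3,"dz":51,"rx":0,"ry":0,"rz":0,"gripper":1},
    {"dx":2.9,"dy":0.3,"dz":51,"rx":0,"ry":0,"rz":0,"gripper":1},
    {"dx":2.9,"dy":0.3,"dz":51,"rx":0,"ry":0,"rz":0,"gripper":1},
    {"dx":2.9,"dy":0.3,"dz":51,"rx":0,"ry":0,"rz":0,"gripper":1},
  ],
)

```text
t: 18.08
eef_pos: [0.5147, -0.205, 0.1302]
ee_rot: [3.14, 0.069, 0.075]
force: [-0.3, 0.0, -2.2]
width: 0.0698
gripper_force: 55.0
```

Run:
```python
from h import *
s=arm.get_state();print(s["t"],s["eef_pos"],s["ee_rot"],s["force"],s["moment"])
plan(*lidpose(.3,-90,68,.0))
f=grab("side");P=cloud(f);L=R.from_euler("z",TY).inv().apply((P-TUB).reshape(-1,3)).reshape(P.shape)*1000
H=cv2.cvtColor(f["frame"],cv2.COLOR_RGB2HSV);b=cv2.inRange(H,(95,110,40),(125,255,255))>0
for y in range(-55,60,10):
    m=b&(abs(L[...,1]-y)<5)&(L[...,0]<-60)&(L[...,0]>-115)&(L[...,2]>50); q=L[m]
    print(y,[tuple(a) for a in q[np.argsort(q[:,0])][:,[0,2]].round(0).astype(int)])
```

```text
18.0833 [ 0.51474517 -0.20503857  0.13017268] [3.14033627 0.06940111 0.07476366] [-0.25627956  0.02344732 -2.15618989] [-0.11314845 -0.25777588 -0.01042917]
shift [-12.2  -0.6   5.7] rot [ 0.001 -0.003 -0.   ] rows>= 0.3287620317610629
-55 [(np.int64(-66), np.int64(78)), (np.int64(-65), np.int64(81)), (np.int64(-63), np.int64(80)), (np.int64(-63), np.int64(79)), (np.int64(-61), np.int64(82)), (np.int64(-60), np.int64(82))]
-45 [(np.int64(-98), np.int64(81)), (np.int64(-97), np.int64(80)), (np.int64(-95), np.int64(78)), (np.int64(-94), np.int64(74)), (np.int64(-94), np.int64(78)), (np.int64(-93), np.int64(79)), (np.int64(-92), np.int64(78)), (np.int64(-92), np.int64(53)), (np.int64(-92), np.int64(55)), (np.int64(-92), np.int64(83)), (np.int64(-91), np.int64(77)), (np.int64(-91), np.int64(57)), (np.int64(-90), np.int64(82)), (np.int64(-89), np.int64(81)), (np.int64(-89), np.int64(55)), (np.int64(-89), np.int64(50)), (np.int64(-68), np.int64(80)), (np.int64(-68), np.int64(81)), (np.int64(-67), np.int64(83)), (np.int64(-67), np.int64(77)), (np.int64(-65), np.int64(80)), (np.int64(-64), n
[... 7880 characters left out ...]
np.int64(79)), (np.int64(-86), np.int64(77)), (np.int64(-83), np.int64(66)), (np.int64(-69), np.int64(80)), (np.int64(-69), np.int64(84)), (np.int64(-68), np.int64(81)), (np.int64(-67), np.int64(81)), (np.int64(-66), np.int64(80)), (np.int64(-66), np.int64(83)), (np.int64(-64), np.int64(80)), (np.int64(-63), np.int64(77)), (np.int64(-62), np.int64(79))]
55 [(np.int64(-94), np.int64(78)), (np.int64(-91), np.int64(75)), (np.int64(-85), np.int64(77)), (np.int64(-67), np.int64(78)), (np.int64(-67), np.int64(81)), (np.int64(-65), np.int64(79)), (np.int64(-64), np.int64(81)), (np.int64(-64), np.int64(84)), (np.int64(-62), np.int64(81)), (np.int64(-62), np.int64(83)), (np.int64(-61), np.int64(84))]
```

Request:
jog_arm(
  targets=[
    {"dx":0,"dy":-0.5,"dz":1.2,"rx":0,"ry":-0.003,"rz":0,"gripper":1},
    {"dx":-2,"dy":-0.5,"dz":2,"rx":0,"ry":-0.003,"rz":0,"gripper":1},
    {"dx":-4,"dy":-0.5,"dz":2.8,"rx":0,"ry":-0.003,"rz":0,"gripper":1},
    {"dx":-6.5,"dy":-0.5,"dz":3.6,"rx":0,"ry":-0.003,"rz":0,"gripper":1},
    {"dx":-9,"dy":-0.5,"dz":4.5,"rx":0,"ry":-0.003,"rz":0,"gripper":1},
    {"dx":-11,"dy":-0.5,"dz":5.2,"rx":0,"ry":-0.003,"rz":0,"gripper":1},
    {"dx":-12.2,"dy":-0.5,"dz":5.7,"rx":0,"ry":-0.003,"rz":0,"gripper":1},
    {"dx":-12.2,"dy":-0.5,"dz":5.7,"rx":0,"ry":-0.003,"rz":0,"gripper":1},
  ],
)

```text
t: 18.8
eef_pos: [0.5011, -0.2054, 0.1243]
ee_rot: [3.141, 0.074, 0.074]
force: [0.7, -0.0, -1.8]
width: 0.0697
gripper_force: 55.0
```

Run:
```python
from h import *
s=arm.get_state();print(s["t"],s["eef_pos"],s["ee_rot"],s["force"],s["moment"])
plan(*lidpose(.3,-90,68,.0))
f=grab("side");P=cloud(f);L=R.from_euler("z",TY).inv().apply((P-TUB).reshape(-1,3)).reshape(P.shape)*1000
H=cv2.cvtColor(f["frame"],cv2.COLOR_RGB2HSV);b=cv2.inRange(H,(95,110,40),(125,255,255))>0
for x in range(-104,-56,4):
    m=b&(abs(L[...,1])<33)&(abs(L[...,0]-x)<2)&(L[...,2]>50);print(x,m.sum(),np.median(L[m][:,2]).round(1) if m.sum() else "")
lidlook("wrist")
for a in((.2,-90.5,67.5),(.1,-91,67),(0,-91.5,66.5)): plan(*lidpose(*a))
```

```text
18.8 [ 0.50110295 -0.20543551  0.12429029] [3.14077311 0.07423273 0.07449003] [ 0.70830397 -0.04366684 -1.77587601] [-0.10542045 -0.27428226 -0.00608065]
shift [ 1.  -0.  -1.1] rot [ 0.001  0.002 -0.001] rows>= 0.036258704261752456
-104 0 
-100 1 78.0
-96 22 79.2
-92 26 79.8
-88 30 79.5
-84 23 75.6
-80 31 75.2
-76 26 76.9
-72 29 77.7
-68 28 79.3
-64 29 80.8
-60 30 80.8
wrist pts 23536 c [-0.3529 -0.0013  0.0283] normal [-0.2617 -0.0174  0.965 ] tilt 0.2654 rel tool -0.3393
shift [ 6.1 -0.   6.9] rot [ 0.001 -0.098 -0.   ] rows>= 0.7903637250646205
shift [10.9 -0.  15.2] rot [ 0.001 -0.198 -0.001] rows>= 1.5968149229083792
shift [14.8 -0.1 23.9] rot [ 0.001 -0.298 -0.001] rows>= 2.403252868433906
```

Request:
jog_arm(
  targets=[
    {"dx":1,"dy":0,"dz":0,"rx":0,"ry":0,"rz":0,"gripper":1},
    {"dx":2.5,"dy":0,"dz":2,"rx":0,"ry":-0.033,"rz":0,"gripper":1},
    {"dx":4.2,"dy":0,"dz":4.5,"rx":0,"ry":-0.066,"rz":0,"gripper":1},
    {"dx":6.1,"dy":0,"dz":6.9,"rx":0,"ry":-0.098,"rz":0,"gripper":1},
    {"dx":7.7,"dy":0,"dz":9.6,"rx":0,"ry":-0.131,"rz":0,"gripper":1},
    {"dx":9.3,"dy":0,"dz":12.4,"rx":0,"ry":-0.164,"rz":0,"gripper":1},
    {"dx":10.9,"dy":0,"dz":15.2,"rx":0,"ry":-0.198,"rz":0,"gripper":1},
    {"dx":10.9,"dy":0,"dz":15.2,"rx":0,"ry":-0.198,"rz":0,"gripper":1},
  ],
)

```text
t: 19.57
eef_pos: [0.512, -0.2046, 0.1071]
ee_rot: [3.141, 0.275, 0.075]
force: [0.6, 0.0, -2.7]
width: 0.0694
gripper_force: 55.0
```

```bash
cat > chk.py <<'E'
from h import *
s=arm.get_state();print(s["t"],s["eef_pos"],s["ee_rot"],s["force"],s["moment"],s["q"].round(2))
f=grab("side");P=cloud(f);L=R.from_euler("z",TY).inv().apply((P-TUB).reshape(-1,3)).reshape(P.shape)*1000
H=cv2.cvtColor(f["frame"],cv2.COLOR_RGB2HSV);b=cv2.inRange(H,(95,90,40),(125,255,255))>0
m=b&(abs(L[...,1])<50)&(L[...,0]>-78)&(L[...,0]<78)&(L[...,2]>50)&(L[...,2]<140);Q=L[m];A=np.c_[Q[:,:2],np.ones(len(Q))]
for _ in range(5):
    c=np.linalg.lstsq(A,Q[:,2],rcond=None)[0];k=abs(A@c-Q[:,2])<4;Q=Q[k];A=A[k]
print("plate top z = %.4f x + %.4f y + %.1f"%tuple(c),len(Q))
E
cat > chk2.py <<'E'
from chk import *
for a in((.1,-91,67),(.05,-91.3,66.8),(0.02,-91.5,66.5),(0,-91.5,66.)): plan(*lidpose(*a))
E
python3 chk2.py
```

```text
19.5667 [ 0.51201876 -0.20455434  0.10711662] [3.14063855 0.27487107 0.07489846] [ 0.5958704   0.02868779 -2.67869858] [-0.07138158 -1.21174975  0.00656676] [-0.01  0.43 -0.27  0.03 -1.14  1.64]
plate top z = 0.0929 x + 0.0048 y + 79.9 793
shift [-0.8  0.1 -0.9] rot [ 0.001  0.001 -0.   ] rows>= 0.029470843838035544
shift [2.1 0.1 2.9] rot [ 0.001 -0.049 -0.   ] rows>= 0.39524357273686606
shift [3.7 0.1 5.4] rot [ 0.001 -0.079 -0.   ] rows>= 0.6371478133904414
shift [4.9 0.1 7.3] rot [ 0.001 -0.099 -0.   ] rows>= 0.7984278256147647
```

Request:
jog_arm(
  targets=[
    {"dx":0.5,"dy":0,"dz":1,"rx":0,"ry":-0.016,"rz":0,"gripper":1},
    {"dx":1.3,"dy":0,"dz":2,"rx":0,"ry":-0.032,"rz":0,"gripper":1},
    {"dx":2.1,"dy":0,"dz":2.9,"rx":0,"ry":-0.049,"rz":0,"gripper":1},
    {"dx":2.9,"dy":0,"dz":4.1,"rx":0,"ry":-0.064,"rz":0,"gripper":1},
    {"dx":3.7,"dy":0,"dz":5.4,"rx":0,"ry":-0.079,"rz":0,"gripper":1},
    {"dx":4.4,"dy":0,"dz":6.3,"rx":0,"ry":-0.09,"rz":0,"gripper":1},
    {"dx":4.4,"dy":0,"dz":6.3,"rx":0,"ry":-0.09,"rz":0,"gripper":1},
    {"dx":4.4,"dy":0,"dz":6.3,"rx":0,"ry":-0.09,"rz":0,"gripper":1},
  ],
)

```text
t: 20.28
eef_pos: [0.5137, -0.2045, 0.1008]
ee_rot: [3.141, 0.363, 0.074]
force: [0.0, -0.5, -2.2]
width: 0.0695
gripper_force: 55.0
```

```bash
cat > chk2.py <<'E'
from chk import *
for a in((0,-91.5,66.),): plan(*lidpose(*a))
E
python3 chk2.py
```

```text
20.2833 [ 0.51373725 -0.20445702  0.10076505] [3.14077854 0.36262557 0.07438404] [ 0.03340912 -0.48556065 -2.22436052] [-0.00427159 -1.38531049  0.02937781] [-0.    0.49 -0.21  0.03 -1.23  1.63]
plate top z = 0.0084 x + -0.0027 y + 73.6 746
shift [ 1.4 -0.   1.5] rot [ 0.001 -0.01  -0.001] rows>= 0.08144762047066192
```

Request:
jog_arm(
  targets=[
    {"dx":0.5,"dy":0,"dz":0.7,"rx":0,"ry":-0.005,"rz":0,"gripper":1},
    {"dx":0.9,"dy":0,"dz":1.2,"rx":0,"ry":-0.009,"rz":0,"gripper":1},
    {"dx":1.2,"dy":0,"dz":1.8,"rx":0,"ry":-0.009,"rz":0,"gripper":1},
    {"dx":1.4,"dy":0,"dz":2.3,"rx":0,"ry":-0.009,"rz":0,"gripper":1},
    {"dx":1.4,"dy":0,"dz":2.3,"rx":0,"ry":-0.009,"rz":0,"gripper":1},
    {"dx":1.4,"dy":0,"dz":2.3,"rx":0,"ry":-0.009,"rz":0,"gripper":1},
    {"dx":1.4,"dy":0,"dz":2.3,"rx":0,"ry":-0.009,"rz":0,"gripper":1},
    {"dx":1.4,"dy":0,"dz":2.3,"rx":0,"ry":-0.009,"rz":0,"gripper":1},
  ],
)

```text
t: 21.0
eef_pos: [0.5142, -0.2045, 0.0989]
ee_rot: [3.141, 0.371, 0.074]
force: [-1.2, 0.3, 4.6]
width: 0.0697
gripper_force: 55.0
```

```bash
python3 chk2.py
```

```text
21.0 [ 0.51424433 -0.20451744  0.0989224 ] [3.14054324 0.37080326 0.0744551 ] [-1.21620997  0.32007734  4.60793578] [ 0.69119483 -0.16435737 -0.09183249] [-0.    0.5  -0.21  0.03 -1.23  1.63]
plate top z = -0.0031 x + 0.0010 y + 71.5 753
shift [ 0.2 -0.1 -0.2] rot [ 0.001 -0.001 -0.001] rows>= 0.01396815167394256
```

Request:
jog_arm(
  targets=[
    {"dx":0,"dy":0,"dz":0,"rx":0,"ry":0,"rz":0,"gripper":0},
    {"dx":0,"dy":0,"dz":0,"rx":0,"ry":0,"rz":0,"gripper":0},
    {"dx":0,"dy":0,"dz":0,"rx":0,"ry":0,"rz":0,"gripper":0},
    {"dx":0,"dy":0,"dz":0,"rx":0,"ry":0,"rz":0,"gripper":0},
    {"dx":0,"dy":0,"dz":0,"rx":0,"ry":0,"rz":0,"gripper":0},
    {"dx":-4,"dy":0,"dz":-9,"rx":0,"ry":0,"rz":0,"gripper":0},
    {"dx":-12,"dy":0,"dz":-28,"rx":0,"ry":0,"rz":0,"gripper":0},
    {"dx":-22,"dy":0,"dz":-56,"rx":0,"ry":0,"rz":0,"gripper":0},
  ],
)

```text
t: 21.72
eef_pos: [0.5125, -0.2042, 0.1579]
ee_rot: [3.142, 0.376, 0.074]
force: [0.4, -1.2, -0.4]
width: 0.0878
gripper_force: 0.0
```

Run:
```python
from chk import *
o=cv2.inRange(H,(4,150,80),(16,255,255))>0
for nm,x0,x1 in(("fin",-30,30),("clamp",60,140)):
    m=o&(abs(L[...,1])<50)&(L[...,0]>x0)&(L[...,0]<x1)&(L[...,2]>70);Q=L[m];print(nm,len(Q),np.percentile(Q,[2,50,98],axis=0).round(1))
f=grab("wrist");P=cloud(f);L=R.from_euler("z",TY).inv().apply((P-TUB).reshape(-1,3)).reshape(P.shape)*1000
H=cv2.cvtColor(f["frame"],cv2.COLOR_RGB2HSV);o=cv2.inRange(H,(4,150,80),(16,255,255))>0;b=cv2.inRange(H,(95,90,40),(125,255,255))>0
m=o&(abs(L[...,1])<60)&(L[...,0]>60)&(L[...,0]<140)&(L[...,2]>70);Q=L[m];print("clamp wrist",len(Q),np.percentile(Q,[2,50,98],axis=0).round(1)) if m.any() else 0
m=b&(abs(L[...,1])<57)&(L[...,0]>-70)&(L[...,0]<83)&(abs(L[...,2]-71)<5);Q=L[m];print("plate wrist",len(Q),np.linalg.lstsq(np.c_[Q[:,:2],np.ones(len(Q))],Q[:,2],rcond=None)[0].round(4),Q.max(0).round(1),Q.min(0).round(1))
save(f,"w7")
```

```text
21.7167 [ 0.51246238 -0.20424756  0.1579127 ] [3.14159224 0.37570863 0.07431038] [ 0.41011934 -1.20901813 -0.39985506] [-0.01233538 -1.24844865  0.04538489] [-0.    0.44 -0.15  0.03 -1.35  1.64]
plate top z = -0.0021 x + 0.0042 y + 71.6 998
fin 72 [[-10.  -35.4  85.6]
 [ -4.    4.7 104.7]
 [  3.2  30.8 108.8]]
clamp 122 [[ 92.5 -23.6  86.5]
 [108.1  -7.8 115.2]
 [119.   21.4 125.3]]
clamp wrist 4302 [[ 91.7 -27.3  80.1]
 [108.9  -0.2 114.4]
 [119.   26.5 122.7]]
plate wrist 19385 [-7.00000e-04 -6.00000e-04  7.10561e+01] [83.  57.  73.8] [-70.  -57.   68.4]
```

View pics/w7.png

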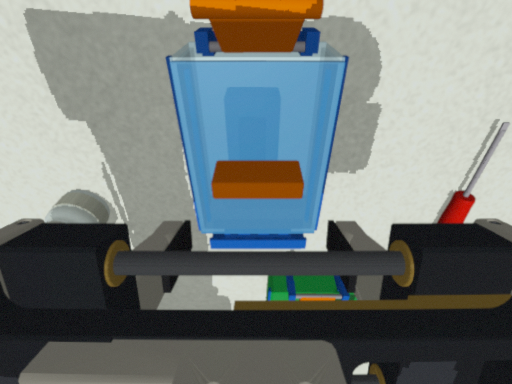

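The wrist view shows the lid seated flush, with its fin at (258,180) and the tongue under the lip at (258,241). The clamp bar is at (257,10), behind the +x wall.

```bash
cat > c.py <<'E'
from h import *
import sys
def cl(x,tip,y=0.): plan(TUB+R.from_euler("z",TY).apply([x/1e3,y/1e3,0])+[0,0,(tip+22)/1e3],endtool(TY,0))
for a in sys.argv[1:]: cl(*map(float,a.split(",")))
s=arm.get_state();print(s["t"],s["eef_pos"],s["force"])
E
python3 c.py 60,160 142,160
```

```text
shift [ 46.7  -0.7 -37.5] rot [0.003 0.364 0.   ] rows>= 2.93558356796316
shift [123.3  -0.7 -66.7] rot [0.003 0.364 0.   ] rows>= 3.4191842506534678
21.8167 [ 0.51657264 -0.20511561  0.16354917] [ 0.0480004  -0.21905958  0.18775569]
```

Request:
jog_arm(
  targets=[
    {"dx":0,"dy":0,"dz":-30,"rx":0,"ry":0,"rz":0,"gripper":1},
    {"dx":10,"dy":0,"dz":-60,"rx":0,"ry":0.1,"rz":0,"gripper":1},
    {"dx":40,"dy":0,"dz":-67,"rx":0,"ry":0.2,"rz":0,"gripper":1},
    {"dx":75,"dy":0,"dz":-67,"rx":0,"ry":0.3,"rz":0,"gripper":1},
    {"dx":105,"dy":0,"dz":-67,"rx":0,"ry":0.364,"rz":0,"gripper":1},
    {"dx":123,"dy":0,"dz":-67,"rx":0,"ry":0.364,"rz":0,"gripper":1},
    {"dx":123,"dy":0,"dz":-67,"rx":0,"ry":0.364,"rz":0,"gripper":1},
    {"dx":123,"dy":0,"dz":-67,"rx":0,"ry":0.364,"rz":0,"gripper":1},
  ],
)

```text
t: 22.48
eef_pos: [0.6525, -0.194, 0.1762]
ee_rot: [3.141, 0.008, 0.075]
force: [-0.3, 0.2, 0.0]
width: 0.0393
gripper_force: 0.0
```

```bash
python3 c.py 142,110; python3 -c "
from h import *
print(arm.get_state()['width'],arm.get_state()['ee_rot'])"
```

```text
shift [ 2.9  0.  44.2] rot [ 0.001  0.008 -0.   ] rows>= 1.080366672723308
22.4833 [ 0.65251498 -0.19397426  0.1761919 ] [-0.34924594  0.23027045  0.03948286]
0.03930241489129202 [3.14077505 0.00819076 0.07485264]
```

Down behind the bar, then push it over towards -x.

Request:
jog_arm(
  targets=[
    {"dx":3,"dy":0,"dz":10,"rx":0,"ry":0.008,"rz":0,"gripper":1},
    {"dx":3,"dy":0,"dz":25,"rx":0,"ry":0.008,"rz":0,"gripper":1},
    {"dx":3,"dy":0,"dz":38,"rx":0,"ry":0.008,"rz":0,"gripper":1},
    {"dx":3,"dy":0,"dz":44,"rx":0,"ry":0.008,"rz":0,"gripper":1},
    {"dx":3,"dy":0,"dz":44,"rx":0,"ry":0.008,"rz":0,"gripper":1},
    {"dx":-5,"dy":0,"dz":44,"rx":0,"ry":0.008,"rz":0,"gripper":1},
    {"dx":-13,"dy":0,"dz":44,"rx":0,"ry":0.008,"rz":0,"gripper":1},
    {"dx":-21,"dy":0,"dz":44,"rx":0,"ry":0.008,"rz":0,"gripper":1},
  ],
)

```text
t: 23.15
eef_pos: [0.6316, -0.1959, 0.1342]
ee_rot: [3.14, -0.004, 0.075]
force: [1.1, 0.3, 1.2]
width: 0.0006
gripper_force: 0.7
```

Request:
jog_arm(
  targets=[
    {"dx":-7,"dy":0,"dz":0,"rx":0,"ry":0,"rz":0,"gripper":1},
    {"dx":-14,"dy":0,"dz":0,"rx":0,"ry":0,"rz":0,"gripper":1},
    {"dx":-21,"dy":0,"dz":0,"rx":0,"ry":0,"rz":0,"gripper":1},
    {"dx":-28,"dy":0,"dz":0,"rx":0,"ry":0,"rz":0,"gripper":1},
    {"dx":-35,"dy":0,"dz":0,"rx":0,"ry":0,"rz":0,"gripper":1},
    {"dx":-42,"dy":0,"dz":0,"rx":0,"ry":0,"rz":0,"gripper":1},
    {"dx":-48,"dy":0,"dz":0,"rx":0,"ry":0,"rz":0,"gripper":1},
    {"dx":-48,"dy":0,"dz":0,"rx":0,"ry":0,"rz":0,"gripper":1},
  ],
)

```text
t: 23.82
eef_pos: [0.582, -0.1993, 0.1326]
ee_rot: [3.141, -0.0, 0.074]
force: [-0.4, 0.2, -0.4]
width: 0.0005
gripper_force: 0.0
```

```bash
cat > cq.py <<'E'
from h import *
s=arm.get_state();p=R.from_euler("z",TY).inv().apply(s["eef_pos"]-TUB)*1000;print(s["t"],"tool tub",p.round(1),"tip",p[2]-22,s["force"])
for n in("side","scene"):
    f=grab(n);P=cloud(f);L=R.from_euler("z",TY).inv().apply((P-TUB).reshape(-1,3)).reshape(P.shape)*1000
    H=cv2.cvtColor(f["frame"],cv2.COLOR_RGB2HSV);o=cv2.inRange(H,(4,150,80),(16,255,255))>0
    m=o&(abs(L[...,1])<40)&(L[...,0]>28)&(L[...,0]<140)&(L[...,2]>70)
    if m.sum(): print(n,m.sum(),np.percentile(L[m],[2,50,98],axis=0).round(1).tolist())
    b=cv2.inRange(H,(95,90,40),(125,255,255))>0
    m=b&(abs(L[...,1])<50)&(L[...,0]>-78)&(L[...,0]<78)&(abs(L[...,2]-71)<8);Q=L[m]
    if len(Q)>30: print("plate",np.linalg.lstsq(np.c_[Q[:,:2],np.ones(len(Q))],Q[:,2],rcond=None)[0].round(4))
E
python3 cq.py
```

```text
23.8167 tool tub [ 68.7   0.  132.6] tip 110.61598226637429 [-0.35931393  0.15213128 -0.43585371]
side 5 [[54.5, 3.0, 109.7], [55.3, 11.6, 111.4], [56.7, 17.9, 112.8]]
plate [2.0000e-03 1.0000e-03 7.1542e+01]
scene 76 [[68.1, -18.2, 77.6], [82.5, 5.5, 89.0], [96.0, 23.2, 102.8]]
plate [-2.20000e-03 -4.90000e-03  7.17086e+01]
```

Request:
jog_arm(
  targets=[
    {"dx":3,"dy":0,"dz":-8,"rx":0,"ry":0,"rz":0,"gripper":1},
    {"dx":0,"dy":0,"dz":-20,"rx":0,"ry":0,"rz":0,"gripper":1},
    {"dx":-12,"dy":0,"dz":-20,"rx":0,"ry":0,"rz":0,"gripper":1},
    {"dx":-20,"dy":0,"dz":-20,"rx":0,"ry":0,"rz":0,"gripper":1},
    {"dx":-20,"dy":0,"dz":-10,"rx":0,"ry":0,"rz":0,"gripper":1},
    {"dx":-20,"dy":0,"dz":0,"rx":0,"ry":0,"rz":0,"gripper":1},
    {"dx":-20,"dy":0,"dz":8,"rx":0,"ry":0,"rz":0,"gripper":1},
    {"dx":-20,"dy":0,"dz":14,"rx":0,"ry":0,"rz":0,"gripper":1},
  ],
)

```text
t: 24.58
eef_pos: [0.5626, -0.2007, 0.1167]
ee_rot: [3.141, 0.001, 0.074]
force: [-0.9, 0.0, 1.0]
width: 0.0005
gripper_force: 0.5
```

Request:
jog_arm(
  targets=[
    {"dx":0,"dy":0,"dz":4,"rx":0,"ry":0,"rz":0,"gripper":1},
    {"dx":0,"dy":0,"dz":7,"rx":0,"ry":0,"rz":0,"gripper":1},
    {"dx":0,"dy":0,"dz":9,"rx":0,"ry":0,"rz":0,"gripper":1},
    {"dx":0,"dy":0,"dz":11,"rx":0,"ry":0,"rz":0,"gripper":1},
    {"dx":0,"dy":0,"dz":12,"rx":0,"ry":0,"rz":0,"gripper":1},
    {"dx":0,"dy":0,"dz":12.5,"rx":0,"ry":0,"rz":0,"gripper":1},
    {"dx":0,"dy":0,"dz":12.5,"rx":0,"ry":0,"rz":0,"gripper":1},
    {"dx":0,"dy":0,"dz":12.5,"rx":0,"ry":0,"rz":0,"gripper":1},
  ],
)

```text
t: 25.25
eef_pos: [0.5638, -0.2007, 0.1063]
ee_rot: [3.141, -0.002, 0.075]
force: [0.3, -0.7, 0.2]
width: 0.0003
gripper_force: 0.0
```

```bash
python3 cq.py
```

```text
25.25 tool tub [ 50.4  -0.  106.3] tip 84.28015258474713 [ 0.31642061 -0.68909275  0.21282157]
side 6 [[64.4, -35.0, 78.2], [76.9, -7.3, 118.4], [90.8, 20.4, 157.7]]
plate [-1.70000e-03 -9.00000e-04  7.15325e+01]
scene 91 [[55.8, -18.8, 74.8], [77.4, 4.0, 80.5], [95.4, 24.3, 86.4]]
plate [4.00000e-04 5.80000e-03 7.13989e+01]
```

Request:
jog_arm(
  targets=[
    {"dx":0,"dy":0,"dz":0.5,"rx":0,"ry":0,"rz":0,"gripper":1},
    {"dx":0,"dy":0,"dz":1,"rx":0,"ry":0,"rz":0,"gripper":1},
    {"dx":0,"dy":0,"dz":1.5,"rx":0,"ry":0,"rz":0,"gripper":1},
    {"dx":0,"dy":0,"dz":2,"rx":0,"ry":0,"rz":0,"gripper":1},
    {"dx":0,"dy":0,"dz":2,"rx":0,"ry":0,"rz":0,"gripper":1},
    {"dx":0,"dy":0,"dz":2,"rx":0,"ry":0,"rz":0,"gripper":1},
    {"dx":0,"dy":0,"dz":2,"rx":0,"ry":0,"rz":0,"gripper":1},
    {"dx":0,"dy":0,"dz":2,"rx":0,"ry":0,"rz":0,"gripper":1},
  ],
)

```text
t: 26.02
eef_pos: [0.5637, -0.2008, 0.1048]
ee_rot: [3.14, -0.002, 0.075]
force: [-2.0, 1.0, 5.6]
width: 0.0003
gripper_force: 3.2
```

Request:
jog_arm(
  targets=[
    {"dx":0,"dy":0,"dz":0.6,"rx":0,"ry":0,"rz":0,"gripper":1},
    {"dx":0,"dy":0,"dz":1,"rx":0,"ry":0,"rz":0,"gripper":1},
    {"dx":0,"dy":0,"dz":1,"rx":0,"ry":0,"rz":0,"gripper":1},
    {"dx":0,"dy":0,"dz":-5,"rx":0,"ry":0,"rz":0,"gripper":1},
    {"dx":0,"dy":0,"dz":-25,"rx":0,"ry":0,"rz":0,"gripper":1},
    {"dx":0,"dy":0,"dz":-60,"rx":0,"ry":0,"rz":0,"gripper":1},
    {"dx":0,"dy":0,"dz":-100,"rx":0,"ry":0,"rz":0,"gripper":1},
    {"dx":0,"dy":0,"dz":-120,"rx":0,"ry":0,"rz":0,"gripper":1},
  ],
)

```text
t: 26.68
eef_pos: [0.5648, -0.2012, 0.2288]
ee_rot: [3.139, -0.005, 0.075]
force: [0.5, -0.6, 0.3]
width: 0.0001
gripper_force: 0.0
```

Request:
jog_arm(
  targets=[
    {"dx":-20,"dy":0,"dz":0,"rx":0,"ry":0,"rz":0,"gripper":1},
    {"dx":-40,"dy":0,"dz":0,"rx":0,"ry":0,"rz":0,"gripper":1},
    {"dx":-50,"dy":0,"dz":0,"rx":0,"ry":0,"rz":0,"gripper":1},
    {"dx":-50,"dy":0,"dz":0,"rx":0,"ry":0,"rz":0,"gripper":1},
    {"dx":-50,"dy":0,"dz":0,"rx":0,"ry":0,"rz":0,"gripper":1},
    {"dx":-50,"dy":0,"dz":0,"rx":0,"ry":0,"rz":0,"gripper":1},
    {"dx":-50,"dy":0,"dz":0,"rx":0,"ry":0,"rz":0,"gripper":1},
    {"dx":-50,"dy":0,"dz":0,"rx":0,"ry":0,"rz":0,"gripper":1},
  ],
)

```text
t: 27.35
eef_pos: [0.5141, -0.2044, 0.2236]
ee_rot: [3.141, -0.0, 0.075]
force: [-0.3, -0.3, -0.3]
width: 0.0004
gripper_force: 0.0
```

```bash
python3 cq.py
python3 - <<'E'
from h import *
f=grab("wrist");P=cloud(f);L=R.from_euler("z",TY).inv().apply((P-TUB).reshape(-1,3)).reshape(P.shape)*1000
H=cv2.cvtColor(f["frame"],cv2.COLOR_RGB2HSV);o=cv2.inRange(H,(4,150,80),(16,255,255))>0
m=o&(abs(L[...,1])<40)&(L[...,0]>28)&(L[...,0]<110)&(L[...,2]>60);Q=L[m];print(len(Q))
for x in range(40,96,8):
    q=Q[abs(Q[:,0]-x)<3]; print(x,len(q),np.median(q[:,2]).round(1) if len(q) else "")
b=cv2.inRange(H,(95,90,40),(125,255,255))>0
m=b&(abs(L[...,1])<57)&(L[...,0]>-70)&(L[...,0]<38)&(abs(L[...,2]-71)<5);Q=L[m];print("plate",len(Q),np.linalg.lstsq(np.c_[Q[:,:2],np.ones(len(Q))],Q[:,2],rcond=None)[0].round(4))
E
```

```text
27.35 tool tub [6.000e-01 1.000e-01 2.236e+02] tip 201.61670641449416 [-0.25119487 -0.34262981 -0.30641874]
side 223 [[42.8, -22.5, 75.9], [66.3, -0.2, 80.7], [90.9, 22.1, 84.9]]
plate [7.00000e-04 1.40000e-03 7.16025e+01]
scene 130 [[47.0, -21.5, 74.5], [68.6, 5.0, 80.7], [93.6, 26.5, 87.6]]
plate [ 2.00000e-04 -0.00000e+00  7.18723e+01]
359
40 0 
48 161 81.4
56 11 78.9
64 7 79.9
72 10 79.5
80 15 81.6
88 8 79.2
plate 5886 [ 1.40000e-03 -7.00000e-04  7.10768e+01]
```

The clamp lies flat, with its plate top at about 79.5 mm, the closed height. The lid is flush with its plate top at 71 mm, and the arm is clear.

```bash
python3 -c "
from station import arm
print(arm.job_done())"
```

```text
the job is handed in; nothing more can be done
None
```

The job is handed in at about 27 s: the tester is in the tub, the lid is seated flush with its tongue under the lip, the clamp is shut and the arm is clear; the hand-in gave no verdict, and the bystanders' places were not re-measured.

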